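# Measure the board stack with the sprung rule under the propped screen frame

### The job

A thin glass ink jar stands in the way of the sprung rule, under the propped-up empty screen frame: with a light grip and without touching the frame, take the jar out and set it down upright in the middle of the round cork mat. Then pull the rule out by its upright end plate until its pointer is level with the end of the board stack that is farther from the rule's case, hold it still there for two seconds, and guide it slowly all the way back in without letting it snap. Leave the tape roll, tin and squeegee where they are.

Things in the scene. Friction and masses are not known exactly. Their poses are not given: they have to be found in the camera images.
- gauge: The sprung rule's fixed base. Origin: on the table top, directly below the centre of the end plate when the rule is fully in. Its +y is the direction in which the rule pulls out; its +x points to the stack and screen side (away from the robot). The aluminium case is 50 mm wide in x, 46 mm high, and lies at y = -235 to -35 mm.
- rule (a joint): How far the rule is pulled out, in m: 0 fully in (where its spring, 3 N at rest and 5 N more per 100 mm, draws it), 0.19 at most. The blade is 20 mm wide, 3 mm thick, at 16 mm height; it ends in an upright steel plate 50 mm wide (gauge x), 8 mm thick (gauge y), from 10 to 62 mm above the table.
- pointer (a point): Tip of the small dark steel pointer on the end plate: it sticks out 14 mm from the plate's +x edge at 16 mm height, on the plate's mid thickness. The tip is 39 mm in gauge +x from the plate's centre.
- plate_top (a point): Middle of the upper edge of the end plate, 62 mm above the table.
- stack: Stack of cut boards fixed beside the rule, 120 mm (x) by 160 mm (y) by 20 mm high, its sides parallel to the gauge's axes. Origin: centre of its underside. It starts 45 mm in gauge +x from the blade's centre line.
- stack_end (a point): The corner of the stack nearest the blade at the end farther from the case (the stack's +y end), 16 mm up. The pointer must come level with this end, measured along the gauge's y axis.
- screen: Fixed empty wooden frame (no mesh), 300 mm wide (y), tilted 26 degrees. Its front bar runs along y above the end plate's path, 175 to 215 mm above the table, at x = -5 to 37 mm, y = -150 to 150 mm in this frame; from there the frame slopes down to hinge clamps 310 mm farther in +x. Origin: on the table, below the front bar's robot-side face, mid width.
- jar: Closed thin glass ink jar, 56 mm across, 75 mm high, 0.16 kg, with paper label and dark lid; grip it with 20 to 40 N (it cracks at 60 N a side). It stands on the table in the end plate's path. Origin: centre of its underside; z up along it.
- mat: Round cork mat fixed to the table, 150 mm across, 4 mm thick. Origin: centre of its underside.
- tape: Bystander: roll of tape lying flat, 92 mm across, 45 mm high. Origin: centre of underside.
- tin: Bystander: tin, 68 mm across, 62 mm high. Origin: centre of underside.
- squeegee: Bystander: wooden squeegee lying along its y, 150 mm long, 24 mm plus blade wide, 36 mm high. Origin: centre of underside.

How it is judged:
By the outcome, as a careful person would: the job done as asked, in the order asked, and still so for the second after the job is handed in, with the robot touching nothing.
It also fails if it takes over 66 s, if anything falls off the work surface, if the arm or the gripper's body presses on something with over 40 N, if the wrist force passes 120 N, or if a joint passes its speed limit or range.

### The arm

A 6-joint arm with a two-finger parallel gripper is mounted at the origin on the work surface. World frame = base frame: x ahead of the robot, y to its left, z up, the work surface at z = 0. Lengths are in m, angles in rad, forces in N, time in s.
With the tool pointing down it reaches from about 0.25 to 0.775 m from the base axis. Payload 4 kg.
Tool frame: the origin (TCP) lies midway between the tips of the shut fingers; the grasp point (between the pads) lies 19 mm behind it; y points along the fingers, x is the direction in which the jaws open and shut, and the axes are right-handed (so a half turn about y gives the same grasp; the last joint's range is limited). The gripper opens to 94 mm and grips with 3 to 60 N. Pads are 16 mm wide; open, the fingers measure 119 mm over their backs; the gripper's body (75 mm by 177 mm) begins 78 mm behind the grasp point.
Start: joints at [-1.417, 0.087, 1.371, -0, 1.684, -0.103], TCP at [0.14, -0.532, 0.174] pointing down, gripper open.
Joint ranges: [-3.1, 3.1], [-0.76, 2.03], [0.27, 2.55], [-1.08, 4.22], [0.17, 2.65], [-2.57, 2.57]. Speed limits (rad/s): [2.79, 2.79, 3.14, 3.14, 3.14, 3.14].

### API

Orientations are given as a rotation vector (axis times angle).
In Python, from workcell import status, cams, workorder gives the robot as it stands. The module is installed in compiled form; this text tells all that it offers.
- The arm moves only by the tool send_rows, never from a script. Its argument "motion" is a list that holds one entry, the list of rows, each a list of 7 numbers: the shift along the tool's x, y, z in units of 0.5 m (1.0 is 0.5 m), then the turn, a rotation vector about the tool's x, y, z in units of 30 degrees (1.0 is 30 degrees), then the closure, from -1 (fully open) to 1 (shut). A call has 1 to 10 rows; each row is the pose to reach, as a shift and turn from the pose commanded when the call began, along the tool's axes at that moment; what a row does not reach only later rows make up. A row lasts 1/12 s, in which the tool goes at most 41.7 mm and 7.16 degrees, less where a joint would pass 70% of its speed; a pose out of reach is approached as far as the arm can. A call with a number of a shift or a turn outside -1 to 1 is refused whole. A call with a gripper value outside its range is refused whole. The fingers move at their own pace and stop on an object; the grip force is fixed at half the most. Time passes only in rows, so rows that repeat a pose let the fingers close. It gives the time, the measured TCP pose, the force and the opening at its end, in the units of the state.
- status.sense(): the state, without advancing time (a new reading comes with each control period).
- cams.capture(name): name is "scene" or "top" or "wrist"; returns a dict with "frame" (420x560x3 uint8, red, green, blue), "camera_matrix" (3x3 intrinsics, pixels), "cam_to_world" (4x4, takes a point from camera to world coordinates); the wrist camera has in their place "mount" (4x4, takes a point from camera to tool coordinates, whose origin is the TCP and whose axes are the tool frame's). Camera axes: x right, y up, looking along -z (the intrinsics and any distortion apply to the point x, -y, -z); pixel columns grow to the right and rows downward; lengths in m; the calibration is good to about 2 mm. The wrist camera is an equidistant fisheye: a pixel r from the principal point sees the ray r / f radians off the axis. A picture is of the moment at which its call begins: read the wrist's pose just before it. There is no depth.
- workorder.finish_job(): hands the job in, once; it reports no verdict.
The state is a dict: "time": time; "qpos": joint angles; "joint_vel": joint speeds; "joint_torque": joint torques, N m; "tcp_pos": TCP position; "eef_rot": TCP orientation; "ft_force": force on the tool from outside, world axes, zero at the start; "wrist_torque": the same for the moment, N m; "opening": finger opening in m.
Only numpy, scipy, OpenCV 4.12 (cv2) and the standard library are available. Lean on these libraries where they do the work, as an engineer would, in place of code of your own. Each camera call takes 0.05 s, during which the arm holds its last target.

## Working session

There is one attempt and no reset: what is moved stays moved. The work goes in short steps, Python scripts to look and compute and a tool call to move; the robot and the scene stay as the last step left them, time stands still between calls to the robot, and variables do not carry over. Pictures are saved under pics/ and viewed, and the job is handed in when it is done.

Besides the shell and the picture viewer there is one more tool, called as a command line: name --argument value ..., lists and objects as JSON in quotes. send_rows: Moves the arm, as the interface text tells. Shifts and turns lie within -1 to 1; 1 stands for 0.5 m of shift or 30 degrees of turn. Its arguments: {"type":"object","properties":{"motion":{"type":"array","items":{"type":"array","items":{"type":"array","items":{"type":"number"}}}}},"required":["motion"]}

```bash
mkdir -p pics; cat > h.py <<'E'
import numpy as np, cv2
from workcell import status, cams, workorder
def cap(n,f):
    s=status.sense(); c=cams.capture(n); cv2.imwrite('pics/'+f+'.png',c['frame'][:,:,::-1]); 
    np.savez('pics/'+f+'.npz',tcp=s['tcp_pos'],rot=s['eef_rot'],**{k:v for k,v in c.items()}); return s,c
def ray(f,u,v):
    d=np.load('pics/'+f+'.npz'); K=d['camera_matrix']; M=d['cam_to_world']
    r=np.array([(u-K[0,2])/K[0,0],-(v-K[1,2])/K[1,1],-1.]); return M[:3,3],M[:3,:3]@r
def pl(f,u,v,z):
    o,r=ray(f,u,v); return o+r*(z-o[2])/r[2]
def proj(f,p):
    d=np.load('pics/'+f+'.npz'); K=d['camera_matrix']; M=d['cam_to_world']
    q=M[:3,:3].T@(np.array(p)-M[:3,3]); q=q/-q[2]; return K[0,2]+K[0,0]*q[0],K[1,2]-K[1,1]*q[1]
E
python3 - <<'E'
from h import *
s,_=cap('scene','s0');_,c=cap('top','t0');_,w=cap('wrist','w0')
print(s);print({k:v for k,v in c.items() if k!='frame'}, w['mount'],w['camera_matrix'])
E
```

```text
{'time': 0.0, 'qpos': array([-1.41710342e+00,  8.79283993e-02,  1.37225529e+00, -3.54287312e-05,
        1.68357837e+00, -1.03145896e-01]), 'joint_vel': array([-8.49929124e-05,  8.83647914e-04,  2.12796500e-03,  1.27389892e-03,
        6.39258621e-04,  8.41420362e-04]), 'joint_torque': array([-1.43101270e-04, -3.40188861e+01, -3.02422822e+01,  7.16705387e-02,
        3.30905488e-02, -1.87378878e-04]), 'tcp_pos': array([ 0.13957668, -0.53135821,  0.17321826]), 'eef_rot': array([-1.3182977 ,  1.01904885, -1.01638838]), 'ft_force': array([-0.70914024,  0.94798815, -0.28362948]), 'wrist_torque': array([-0.06996634,  0.00141192,  0.04846779]), 'opening': 0.09420119510934041}
{'camera_matrix': array([[418.97407452,   0.        , 274.65699832],
       [  0.        , 418.97407452, 208.59487495],
       [  0.        ,   0.        ,   1.        ]]), 'cam_to_world': array([[-0.00906471,  0.99308204, -0.11707221,  0.42721261],
       [-0.99995608, -0.00928129, -0.00130492,  0.03245719],
       [-0.00238248,  0.11705524,  0.99312255,  1.02478966],
       [ 0.        ,  0.        ,  0.        ,  1.        ]])} [[ 9.99999551e-01 -7.71406084e-04  5.51286921e-04  6.75639541e-04]
 [ 7.47552271e-04  2.83811704e-01 -9.58879741e-01 -2.09846564e-01]
 [ 5.83223986e-04  9.58879722e-01  2.83812153e-01  8.37967950e-02]
 [ 0.00000000e+00  0.00000000e+00  0.00000000e+00  1.00000000e+00]] [[325.1922621    0.         283.58640065]
 [  0.         325.1922621  204.33190619]
 [  0.           0.           1.        ]]
```

View pics/s0.png

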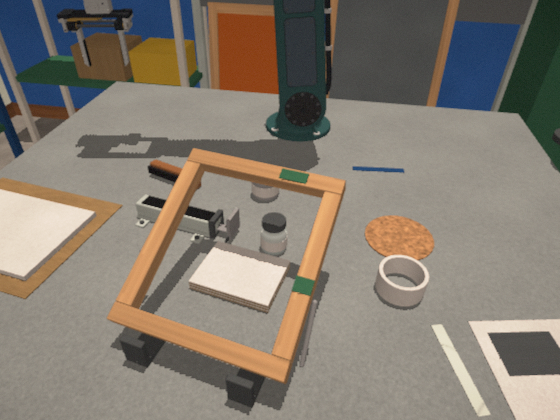

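View pics/t0.png

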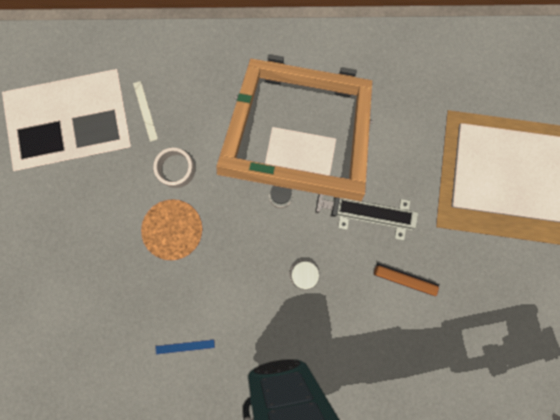

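View pics/w0.png

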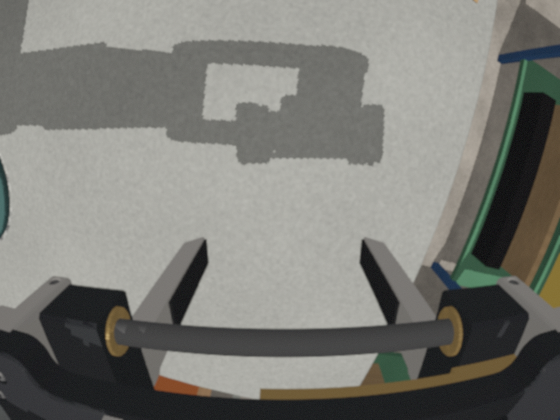

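```bash
python3 - <<'E'
import cv2
a=cv2.imread('pics/t0.png')[130:270,210:430]; cv2.imwrite('pics/t0c.png',cv2.resize(a,None,fx=3.6,fy=3.6,interpolation=cv2.INTER_CUBIC))
a=cv2.imread('pics/s0.png')[150:320,110:350]; cv2.imwrite('pics/s0c.png',cv2.resize(a,None,fx=3.3,fy=3.3,interpolation=cv2.INTER_CUBIC))
E
```

```text
(no output)
```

View pics/t0c.png

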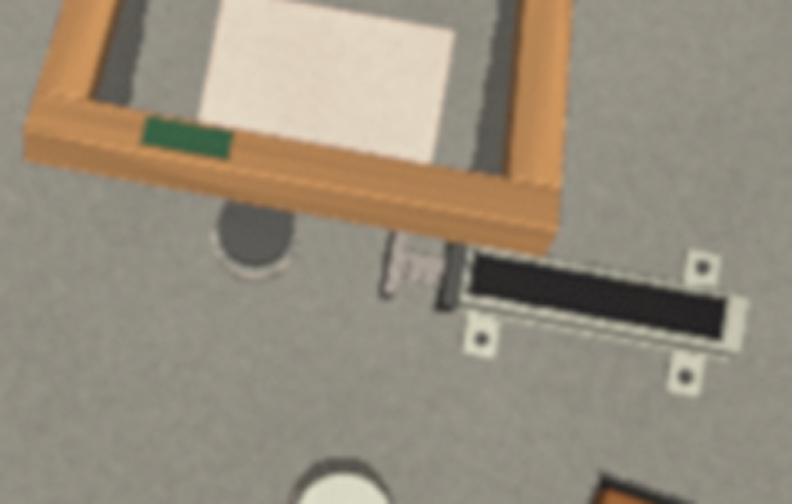

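View pics/s0c.png

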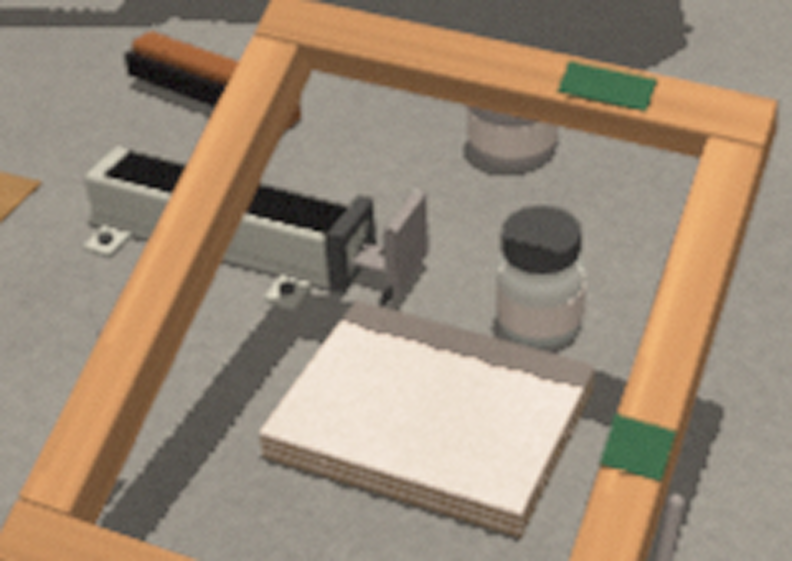

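```bash
python3 - <<'E'
from h import *
np.set_printoptions(precision=4,suppress=True)
S=lambda x,y,z: pl('s0',110+x/3.3,150+y/3.3,z)
T=lambda x,y,z: pl('t0',210+x/3.6,130+y/3.6,z)
for n,p in dict(st_near_py=S(595,371,.02),st_far_py=S(522,517,.02),st_far_ny=S(262,437,.02),st_near_ny=S(362,303,.02),
 T_py_edge=T(218,0,.02),T_py2=T(199,120,.02),T_ny=T(455,30,.02),T_ny2=T(434,162,.02),
 lid=T(255,231,.075),lidS=S(541,224,.075),jarbaseS=S(540,335,0),
 case_a=T(470,252,.046),case_b=T(748,300,.046),case_c=T(735,352,.046),case_d=T(462,300,.046),
 plate_bot=T(385,297,.062), plateS_top=S(392,243,.062),plateS_top2=S(420,192,.062),
 bar_l=T(24,160,.175),bar_r=T(552,255,.175),barl2=T(24,127,.215),barr2=T(560,215,.215),
 mat=pl('t0',172,229,.004)).items(): print(n,p)
im=cv2.imread('pics/t0.png'); hsv=cv2.cvtColor(im,cv2.COLOR_BGR2HSV)
m=((hsv[...,0]<16)&(hsv[...,1]>110)).astype(np.uint8); m[:, :130]=0;m[:,215:]=0;m[:190]=0;m[270:]=0
ys,xs=np.nonzero(m);(c,r)=cv2.minEnclosingCircle(np.c_[xs,ys].astype(np.float32)); print(c,r,xs.mean(),ys.mean(),pl('t0',*c,.004),pl('t0',xs.mean(),ys.mean(),.004))
E
```

```text
st_near_py [0.6396 0.0642 0.02  ]
st_far_py [0.7539 0.0408 0.02  ]
st_far_ny [ 0.7239 -0.1136  0.02  ]
st_near_ny [ 0.6063 -0.0885  0.02  ]
T_py_edge [0.7412 0.0421 0.02  ]
T_py2 [0.6574 0.0557 0.02  ]
T_ny [ 0.7185 -0.1198  0.02  ]
T_ny2 [ 0.6268 -0.1032  0.02  ]
lid [0.5723 0.0192 0.075 ]
lidS [0.5751 0.0198 0.075 ]
jarbaseS [0.5944 0.0233 0.    ]
case_a [ 0.5615 -0.1218  0.046 ]
case_b [ 0.5283 -0.3021  0.046 ]
case_c [ 0.4944 -0.292   0.046 ]
case_d [ 0.53   -0.1157  0.046 ]
plate_bot [ 0.5307 -0.0639  0.062 ]
plateS_top [ 0.5941 -0.0699  0.062 ]
plateS_top2 [ 0.5412 -0.0652  0.062 ]
bar_l [0.5994 0.1525 0.175 ]
bar_r [ 0.5417 -0.148   0.175 ]
barl2 [0.6097 0.147  0.215 ]
barr2 [ 0.5582 -0.1446  0.215 ]
mat [0.4997 0.2848 0.004 ]
(171.0625, 229.1607208251953) 30.56024169921875 171.3134642356241 229.42741935483872 [0.4994 0.2871 0.004 ] [0.4987 0.2865 0.004 ]
```

```bash
cat >> h.py <<'E'
from scipy.spatial.transform import Rotation as Ro
np.set_printoptions(precision=4,suppress=True)
def Rdes(az,th,flip=1):
    # tool y along azimuth az, pitched th deg below horizontal; x horizontal; z up-ish
    a,t=np.radians([az,th]); y=np.array([np.cos(a)*np.cos(t),np.sin(a)*np.cos(t),-np.sin(t)])
    x=np.array([np.sin(a),-np.cos(a),0])*flip; return np.c_[x,y,np.cross(x,y)]
def plan(grasp,az,th,flip=1,tcp=None,R=None):
    s=status.sense(); p=s['tcp_pos'] if tcp is None else np.array(tcp); R=Ro.from_rotvec(s['eef_rot']).as_matrix() if R is None else R
    Rd=Rdes(az,th,flip); t=np.array(grasp)+.019*Rd[:,1]
    d=R.T@(t-p)/.5; w=Ro.from_matrix(R.T@Rd).as_rotvec()/np.radians(30)
    print('tgt tcp',t,'shift',d.round(4),'turn',w.round(4),'rows',np.linalg.norm(d)*.5/.0417,np.degrees(np.linalg.norm(w)*np.radians(30))/7.16)
E
python3 - <<'E'
from h import *
print(Ro.from_rotvec(status.sense()['eef_rot']).as_matrix()); print(pl('t0',305,275,.062),pl('t0',173,166,.045))
for f in (1,-1): print(Rdes(0,40,f)); plan([.45,.02,.12],0,40,f); plan([.45,.02,.2],0,90,f)
E
```

```text
[[ 0.254  -0.0003  0.9672]
 [-0.9672  0.0016  0.254 ]
 [-0.0016 -1.      0.0001]]
[ 0.3882 -0.0338  0.062 ] [0.6473 0.2752 0.045 ]
[[ 0.      0.766   0.6428]
 [-1.      0.      0.    ]
 [ 0.     -0.6428  0.766 ]]
tgt tcp [0.4646 0.02   0.1078] shift [-0.9016  0.133   0.9087] turn [ 1.6574  0.4575 -0.217 ] rows 15.431266038085335 7.261277971130885
tgt tcp [0.45  0.02  0.181] shift [-0.9092 -0.0134  0.8806] turn [ 0.0001  0.4905 -0.0032] rows 15.177444100938413 2.055232979982073
[[-0.      0.766  -0.6428]
 [ 1.      0.     -0.    ]
 [-0.     -0.6428 -0.766 ]]
tgt tcp [0.4646 0.02   0.1078] shift [-0.9016  0.133   0.9087] turn [-0.307  -5.0286 -2.3451] rows 15.431266038085335 23.283578220874553
tgt tcp [0.45  0.02  0.181] shift [-0.9092 -0.0134  0.8806] turn [-0.0046 -5.5095 -0.0002] rows 15.177444100938413 23.08447496085734
```

```bash
python3 - <<'E'
from h import *
plan([.43,.02,.16],0,40)
E
```

```text
tgt tcp [0.4446 0.02   0.1478] shift [-0.9118  0.0531  0.87  ] turn [ 1.6574  0.4575 -0.217 ] rows 15.125345730082511 7.261277971130885
```

send_rows --motion '[[[-0.06,0,0.06,0,0.03,0,-0.6],[-0.12,0,0.12,0.1,0.05,0,-0.6],[-0.18,0,0.17,0.2,0.1,0,-0.6],[-0.24,0,0.23,0.3,0.1,0,-0.6],[-0.3,0.01,0.29,0.5,0.14,-0.05,-0.6],[-0.36,0.01,0.35,0.6,0.18,-0.08,-0.6],[-0.42,0.02,0.4,0.7,0.2,-0.1,-0.6],[-0.48,0.02,0.46,0.8,0.22,-0.1,-0.6],[-0.54,0.03,0.52,0.9,0.25,-0.12,-0.6],[-0.6,0.03,0.57,1,0.28,-0.13,-0.6]]]'

```text
time: 0.98
tcp_pos: [0.3395, -0.1677, 0.1584]
eef_rot: [-0.858, 0.744, -1.341]
ft_force: [1.0, 0.6, 1.1]
opening: 0.0752
```

```bash
python3 - <<'E'
from h import *
s=status.sense();print(s['time'],s['tcp_pos'],s['qpos'],s['opening'])
plan([.43,.02,.16],0,40)
E
```

```text
0.9833 [ 0.3395 -0.1677  0.1584] [-1.1285 -0.6905  2.0839  0.4869  1.5346  0.3733] 0.07523210567462443
tgt tcp [0.4446 0.02   0.1478] shift [-0.3536  0.1345  0.2058] turn [ 0.6532  0.1743 -0.0828] rows 5.16401781029893 2.8536879255419785
```

```bash
python3 - <<'E'
from h import *
plan([.47,.02,.13],0,45)
E
```

```text
tgt tcp [0.4834 0.02   0.1166] shift [-0.3477  0.2276  0.241 ] turn [ 0.4866  0.1774 -0.075 ] rows 5.759800960198327 2.192848463225553
```

send_rows --motion '[[[-0.05,0.03,0.035,0.08,0.03,0,-0.6],[-0.1,0.06,0.07,0.16,0.06,-0.02,-0.6],[-0.15,0.09,0.105,0.24,0.09,-0.03,-0.6],[-0.2,0.13,0.14,0.32,0.12,-0.05,-0.6],[-0.25,0.16,0.175,0.4,0.15,-0.06,-0.6],[-0.3,0.195,0.21,0.45,0.17,-0.07,-0.6],[-0.348,0.228,0.241,0.487,0.177,-0.075,-0.6],[-0.348,0.228,0.241,0.487,0.177,-0.075,-0.6],[-0.348,0.228,0.241,0.487,0.177,-0.075,-0.6]]]'

```text
time: 1.73
tcp_pos: [0.4816, 0.0229, 0.1148]
eef_rot: [-0.622, 0.612, -1.471]
ft_force: [0.6, -0.5, -0.7]
opening: 0.0753
```

```bash
python3 - <<'E'
from h import *
s,c=cap('wrist','w1');print(s['time'],s['tcp_pos'],s['qpos'],s['opening'])
cap('scene','s1');cap('top','t1')
plan([.573,.02,.04],0,45)
E
```

```text
1.7333 [0.4816 0.0229 0.1148] [-0.1723 -0.7078  2.2925  0.1795  0.793   1.3112] 0.07527011713215978
tgt tcp [0.5864 0.02   0.0266] shift [-0.0066  0.2747  0.0185] turn [0.0025 0.0026 0.0042] rows 3.302707236071287 0.023296515263879377
```

View pics/w1.png

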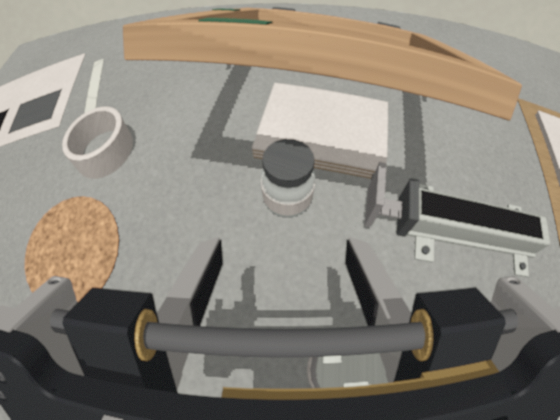

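View pics/s1.png

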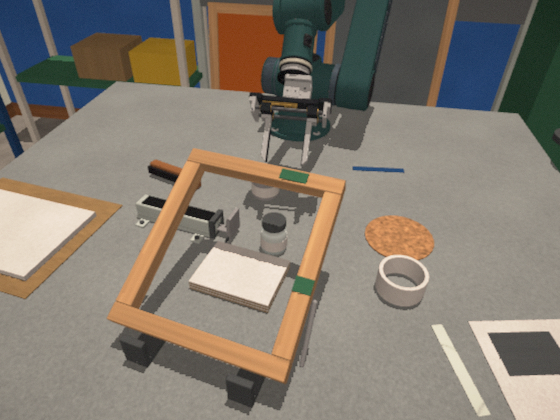

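View pics/t1.png

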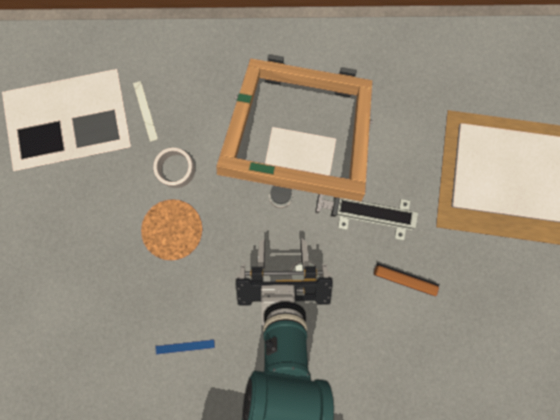

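```bash
cat >> h.py <<'E'
def wray(f,u,v):
    d=np.load('pics/'+f+'.npz'); K=d['camera_matrix']; M=d['mount']; R=Ro.from_rotvec(d['rot']).as_matrix()
    x,y=u-K[0,2],v-K[1,2]; r=np.hypot(x,y); th=r/K[0,0]; k=np.sin(th)/r if r>0 else 0
    c=np.array([x*k,-y*k,-np.cos(th)]); o=R@M[:3,3]+d['tcp']; return o,R@(M[:3,:3]@c)
def wpl(f,u,v,z):
    o,r=wray(f,u,v); return o+r*(z-o[2])/r[2]
E
python3 - <<'E'
from h import *
a=cv2.imread('pics/w1.png')[70:270,200:460]; cv2.imwrite('pics/w1c.png',cv2.resize(a,None,fx=3,fy=3,interpolation=cv2.INTER_CUBIC))
E
```

```text
(no output)
```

View pics/w1c.png

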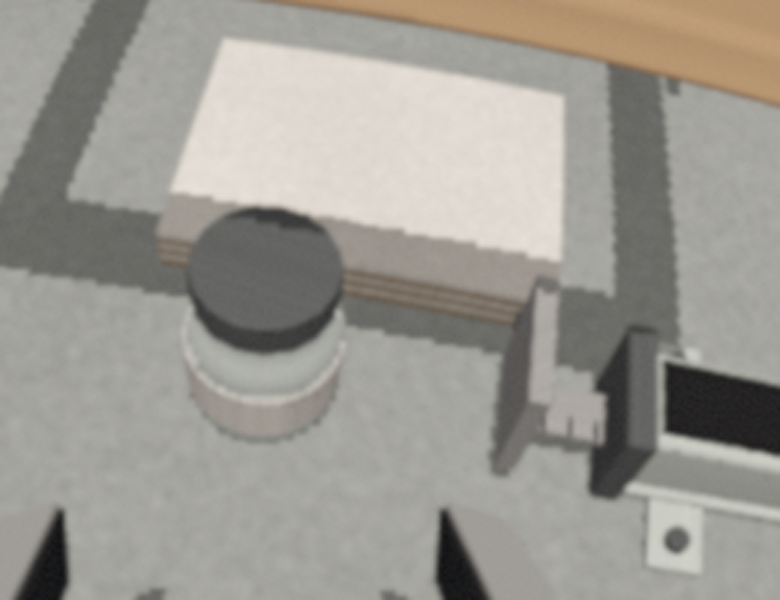

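```bash
python3 - <<'E'
from h import *
W=lambda x,y,z: wpl('w1',200+x/3,70+y/3,z)
for n,p in dict(lid=W(265,268,.075),lidl=W(188,268,.075),lidr=W(343,268,.075),py=W(160,235,.02),pyfar=W(225,38,.02),ny=W(558,293,.02),nyfar=W(565,95,.02),ptop=W(545,343,.062),pt1=W(547,282,.062),pt2=W(540,402,.062),casefront=W(640,390,.046)).items(): print(n,p)
E
```

```text
lid [0.5741 0.0193 0.075 ]
lidl [0.5739 0.0434 0.075 ]
lidr [ 0.5746 -0.0052  0.075 ]
py [0.6301 0.06   0.02  ]
pyfar [0.7491 0.0378 0.02  ]
ny [ 0.6059 -0.0958  0.02  ]
nyfar [ 0.7189 -0.1197  0.02  ]
ptop [ 0.5564 -0.0718  0.062 ]
pt1 [ 0.5808 -0.0762  0.062 ]
pt2 [ 0.5347 -0.0671  0.062 ]
casefront [ 0.5485 -0.1099  0.046 ]
```

```bash
python3 - <<'E'
from h import *
s=status.sense();print(s['time'],s['tcp_pos'],s['joint_vel'],Ro.from_rotvec(s['eef_rot']).as_matrix())
plan([.574,.0195,.04],0,45)
E
```

```text
1.8833 [0.4829 0.017  0.1173] [-0.0396 -0.0024 -0.0063 -0.0004 -0.0026  0.0045] [[-0.0006  0.7062  0.708 ]
 [-1.     -0.0022  0.0014]
 [ 0.0025 -0.708   0.7062]]
tgt tcp [0.5874 0.0195 0.0266] shift [-0.0056  0.2762  0.0199] turn [0.0025 0.0026 0.0042] rows 3.3205383922244627 0.023296515263879377
```

send_rows --motion '[[[-0.005,0.04,0.005,0,0,0,-0.6],[-0.005,0.08,0.01,0,0,0,-0.6],[-0.005,0.12,0.015,0,0,0,-0.6],[-0.005,0.16,0.02,0,0,0,-0.6],[-0.005,0.2,0.02,0,0,0,-0.6],[-0.005,0.235,0.02,0,0,0,-0.6],[-0.005,0.26,0.02,0,0,0,-0.6],[-0.005,0.276,0.02,0,0,0,-0.6],[-0.005,0.276,0.02,0,0,0,-0.6],[-0.005,0.276,0.02,0,0,0,-0.6]]]'

```text
time: 2.72
tcp_pos: [0.5875, 0.0176, 0.0261]
eef_rot: [-0.617, 0.616, -1.486]
ft_force: [-0.4, 0.0, 0.0]
opening: 0.075
```

```bash
python3 - <<'E'
from h import *
s,c=cap('wrist','w2');print(s['time'],s['tcp_pos'],s['ft_force'],s['opening'])
cap('scene','s2')
plan([.574,.0195,.04],0,45)
a=cv2.imread('pics/s2.png')[130:320,110:350]; cv2.imwrite('pics/s2c.png',cv2.resize(a,None,fx=3,fy=3,interpolation=cv2.INTER_CUBIC))
E
```

```text
2.7167 [0.5875 0.0176 0.0261] [-0.4259  0.0482  0.0498] 0.07502632593642052
tgt tcp [0.5874 0.0195 0.0266] shift [-0.0014  0.0005 -0.0008] turn [0.001  0.0009 0.0052] rows 0.019978643375201152 0.022680700250440423
```

View pics/w2.png

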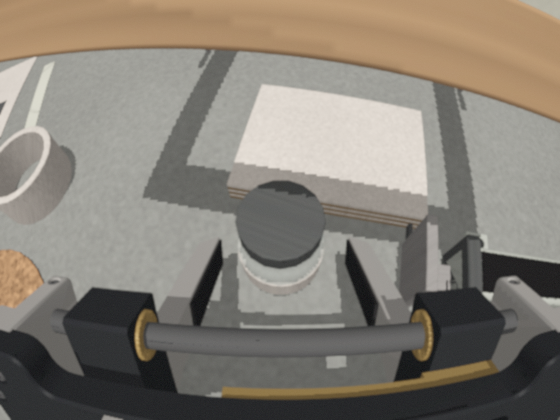

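View pics/s2c.png

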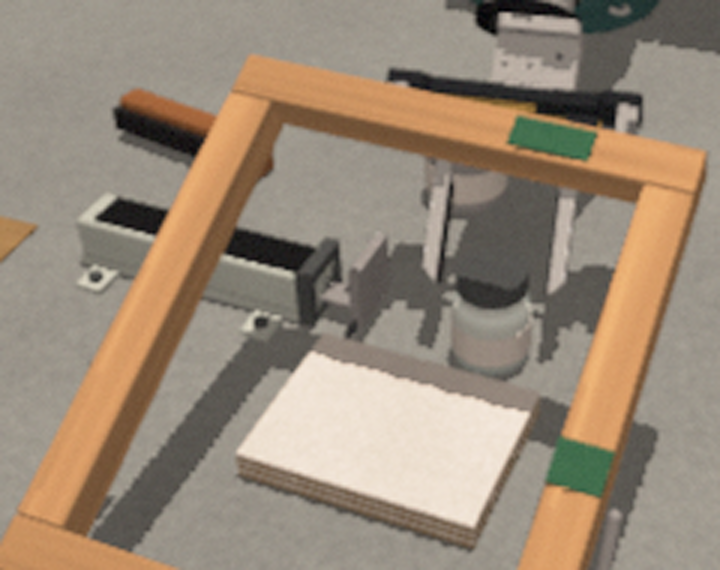

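```bash
python3 - <<'E'
from h import *
f=lambda p:tuple(round((a-b)*3) for a,b in zip(proj('s2',p),(110,130)))
for p in [(.5875,.0176+.045,.0261),(.5875,.0176-.045,.0261),(.574,.02,0),(.574,.02,.075),(.53,.02,0)]: print(p,f(p))
a=cv2.imread('pics/s2.png')[190:270,230:320]; cv2.imwrite('pics/s2d.png',cv2.resize(a,None,fx=7,fy=7,interpolation=cv2.INTER_CUBIC))
# wrist: where jar lid, and finger tips
d=np.load('pics/w2.npz');K=d['camera_matrix'];M=d['mount']
def wp(t):
    q=M[:3,:3].T@(np.array(t)-M[:3,3]); q/=np.linalg.norm(q); th=np.arccos(-q[2]); n=np.array([q[0],-q[1]]); n/=np.linalg.norm(n); return K[:2,2]+n*th*K[0,0]
print(wp([.0375,0,0]),wp([-.0375,0,0]),wp([.0375,-.019,0]),wp([0,0,0]))
print(wpl('w2',280,217,.075))
E
```

```text
(0.5875, 0.0626, 0.0261) (549, 337)
(0.5875, -0.027399999999999997, 0.0261) (421, 322)
(0.574, 0.02, 0) (491, 344)
(0.574, 0.02, 0.075) (492, 263)
(0.53, 0.02, 0) (501, 304)
[336.9328 233.6331] [229.5468 233.6023] [341.3854 244.4721] [283.2215 233.8863]
[0.5765 0.0194 0.075 ]
```

View pics/s2d.png

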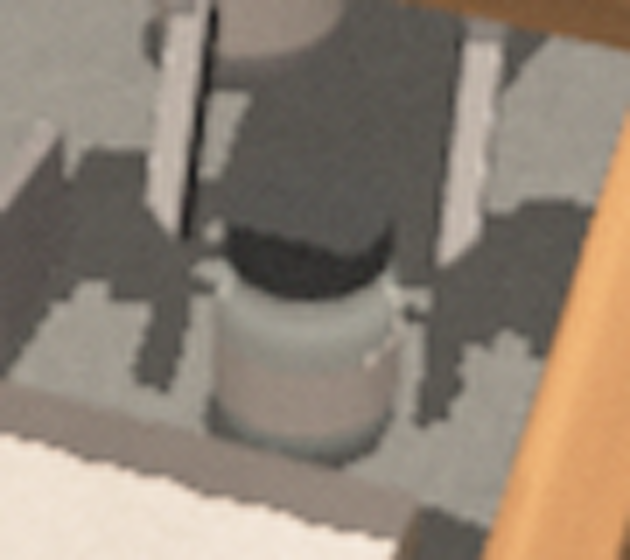

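```bash
python3 - <<'E'
from h import *
def tri(a,b):
    (o1,d1),(o2,d2)=a,b; d1=d1/np.linalg.norm(d1);d2=d2/np.linalg.norm(d2)
    A=np.c_[d1,-d2]; t=np.linalg.lstsq(A,o2-o1,rcond=None)[0]; p,q=o1+t[0]*d1,o2+t[1]*d2; return (p+q)/2,np.linalg.norm(p-q)
print(tri(ray('s2',295,227.4),wray('w2',218,241)))
print(tri(ray('s2',255,223.6),wray('w2',350,241)))
R=Ro.from_rotvec(np.load('pics/w2.npz')['rot']).as_matrix();t=np.load('pics/w2.npz')['tcp']
for p in [tri(ray('s2',295,227.4),wray('w2',218,241)),tri(ray('s2',255,223.6),wray('w2',350,241))]: print(R.T@(p[0]-t))
a=cv2.imread('pics/w2.png')[150:350,150:430]; cv2.imwrite('pics/w2c.png',cv2.resize(a,None,fx=2.8,fy=2.8,interpolation=cv2.INTER_CUBIC))
E
```

```text
(array([0.571 , 0.0603, 0.052 ]), np.float64(0.006039436719135648))
(array([ 0.5715, -0.0218,  0.0511]), np.float64(0.0026468231997561205))
[-0.0426 -0.0301  0.0066]
[ 0.0395 -0.0289  0.0064]
```

View pics/w2c.png

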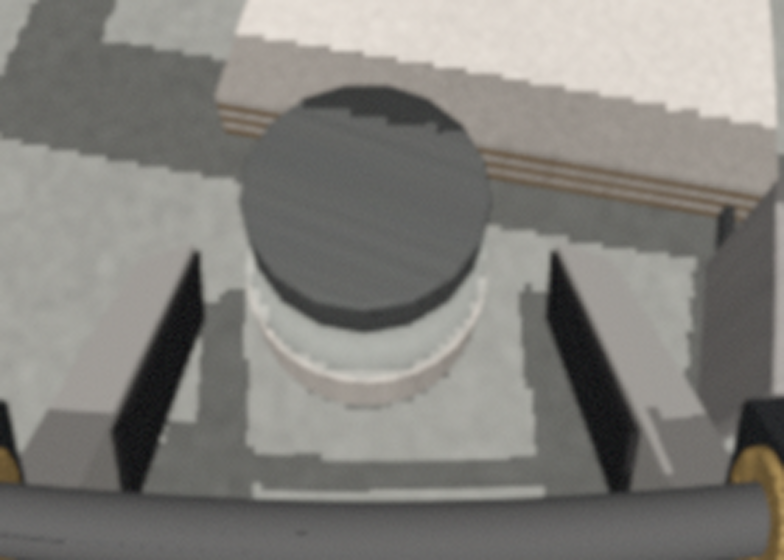

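send_rows --motion '[[[-0.002,0.01,0,0,0,0,-0.6],[-0.003,0.02,0,0,0,0,-0.6],[-0.003,0.03,0,0,0,0,-0.6],[-0.003,0.035,0,0,0,0,-0.6],[-0.003,0.035,0,0,0,0,-0.6]]]'

```text
time: 3.23
tcp_pos: [0.5994, 0.023, 0.0127]
eef_rot: [-0.618, 0.614, -1.48]
ft_force: [-0.2, -0.3, 0.0]
opening: 0.0753
```

```bash
python3 - <<'E'
from h import *
s,c=cap('wrist','w3');print(s['time'],s['tcp_pos'],s['ft_force'],s['opening'])
cap('scene','s3')
a=cv2.imread('pics/s3.png')[150:290,200:340]; a=cv2.resize(a,None,fx=4,fy=4,interpolation=cv2.INTER_CUBIC)
b=cv2.imread('pics/w3.png')
c=np.zeros((560,560,3),np.uint8)
cv2.imwrite('pics/s3c.png',a)
E
```

```text
3.2333 [0.5994 0.023  0.0127] [-0.2366 -0.3039  0.0213] 0.07527879801870009
```

View pics/s3c.png

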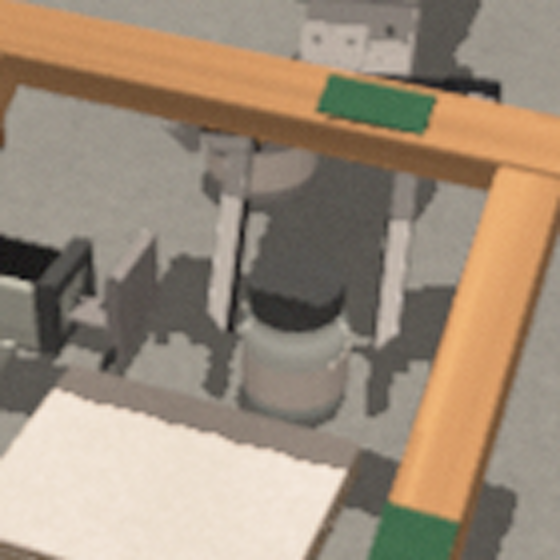

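View pics/w3.png

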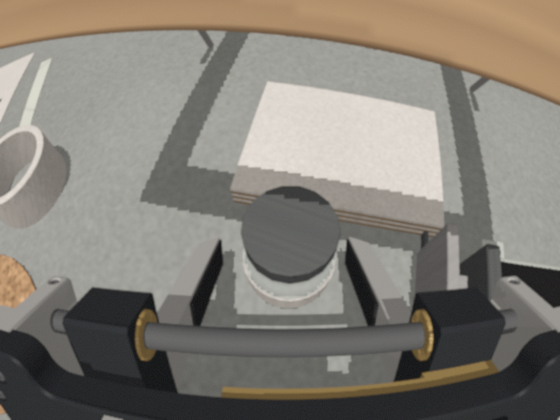

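```bash
cat >> h.py <<'E'
def tri(a,b):
    (o1,d1),(o2,d2)=a,b; d1=d1/np.linalg.norm(d1);d2=d2/np.linalg.norm(d2)
    A=np.c_[d1,-d2]; t=np.linalg.lstsq(A,o2-o1,rcond=None)[0]; p,q=o1+t[0]*d1,o2+t[1]*d2; return (p+q)/2,np.linalg.norm(p-q)
E
python3 - <<'E'
from h import *
print(tri(ray('s3',296,236),wray('w3',218,241)),tri(ray('s3',255.5,232),wray('w3',350,241)),wpl('w3',291,233,.075))
s=status.sense();print(s['time'],s['tcp_pos'])
E
```

```text
(array([0.5826, 0.0649, 0.0393]), np.float64(0.005018695496803965)) (array([ 0.5835, -0.0174,  0.0386]), np.float64(0.0005555340078359684)) [0.5733 0.0191 0.075 ]
3.3333 [0.5994 0.0229 0.0132]
```

send_rows --motion '[[[0.007,0.004,0,0,0,0,-0.6],[0.007,0.006,0,0,0,0,-0.6],[0.007,0.006,0,0,0,0,-0.4],[0.007,0.006,0,0,0,0,-0.2],[0.007,0.006,0,0,0,0,0],[0.007,0.006,0,0,0,0,0.2],[0.007,0.006,0,0,0,0,0.2],[0.007,0.006,0,0,0,0,0.2],[0.007,0.006,0,0,0,0,0.2]]]'

```text
time: 4.08
tcp_pos: [0.6016, 0.0193, 0.0115]
eef_rot: [-0.617, 0.613, -1.48]
ft_force: [-1.6, 1.2, 0.5]
opening: 0.0553
```

```bash
python3 - <<'E'
from h import *
s,c=cap('wrist','w4');print(s['time'],s['tcp_pos'],s['ft_force'],s['opening'])
s=status.sense();print(s['tcp_pos'],s['opening'])
E
```

```text
4.0833 [0.6016 0.0193 0.0115] [-1.5831  1.1957  0.4791] 0.05527312048072987
[0.6016 0.0193 0.0115] 0.055243072420347115
```

View pics/w4.png

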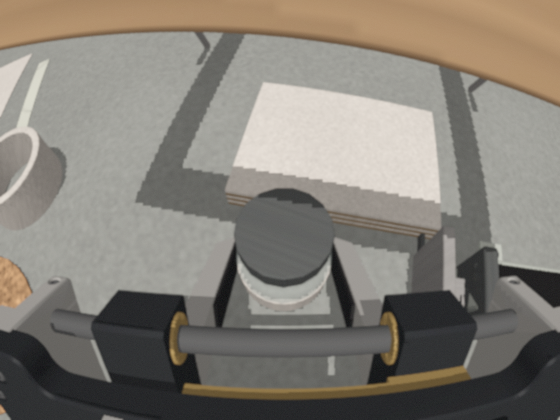

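send_rows --motion '[[[0,-0.01,0.01,0,0,0,0.2],[0,-0.02,0.02,0,0,0,0.2],[0,-0.03,0.03,0,0,0,0.2],[0,-0.036,0.03,0,0,0,0.2],[0,-0.05,0.016,0,0,0,0.2],[0,-0.07,-0.002,0,0,0,0.2],[0,-0.085,-0.02,0,0,0,0.2],[0,-0.1,-0.035,0,0,0,0.2],[0,-0.1,-0.035,0,0,0,0.2]]]'

```text
time: 4.88
tcp_pos: [0.552, 0.0193, 0.0336]
eef_rot: [-0.619, 0.614, -1.48]
ft_force: [-1.2, 0.1, -2.0]
opening: 0.0558
```

```bash
python3 - <<'E'
from h import *
s,c=cap('wrist','w5');print(s['time'],s['tcp_pos'],s['ft_force'],s['opening'],s['qpos'])
a=np.radians(30)
t=np.array([.499+.0276*np.cos(a),.2865+.0276*np.sin(a),.0455]); R=Rdes(30,45); plan(t-.019*R[:,1],30,45)
plan(np.array([.535,.16,.045])-.019*Rdes(15,45)[:,1],15,45)
E
```

```text
4.8833 [0.552  0.0193 0.0336] [-1.1554  0.0988 -2.023 ] 0.055812314737757836 [-0.1331 -0.3519  2.281   0.2199  0.4444  1.2739]
tgt tcp [0.5229 0.3003 0.0455] shift [-0.5625 -0.0585 -0.0257] turn [ 0.0043 -0.702   0.7067] rows 6.7879851058219005 4.173575300480992
tgt tcp [0.535 0.16  0.045] shift [-0.2819 -0.0407 -0.0102] turn [ 0.0038 -0.3481  0.3535] rows 3.4167056964821603 2.0786648862214
```

View pics/w5.png

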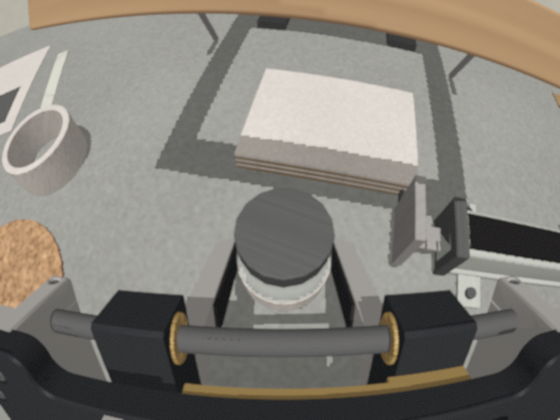

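send_rows --motion '[[[-0.03,-0.004,0,0,-0.03,0.03,0.2],[-0.08,-0.01,-0.002,0,-0.1,0.1,0.2],[-0.14,-0.02,-0.004,0,-0.17,0.17,0.2],[-0.2,-0.03,-0.006,0,-0.25,0.25,0.2],[-0.27,-0.04,-0.01,0,-0.34,0.34,0.2],[-0.34,-0.044,-0.013,0,-0.42,0.42,0.2],[-0.41,-0.05,-0.017,0,-0.51,0.51,0.2],[-0.48,-0.054,-0.021,0,-0.6,0.6,0.2],[-0.53,-0.057,-0.024,0,-0.67,0.67,0.2],[-0.562,-0.058,-0.026,0.004,-0.702,0.707,0.2]]]'

```text
time: 5.77
tcp_pos: [0.5244, 0.3025, 0.0464]
eef_rot: [-0.71, 0.408, -0.987]
ft_force: [-0.2, -0.3, -1.4]
opening: 0.0555
```

```bash
python3 - <<'E'
from h import *
s=status.sense();print(s['time'],s['tcp_pos'])
s,c=cap('wrist','w6');cap('top','t6');cap('scene','s6')
s=status.sense();print(s['time'],s['tcp_pos'],s['ft_force'],s['opening'])
a=cv2.imread('pics/t6.png')[130:270,100:300]; cv2.imwrite('pics/t6c.png',cv2.resize(a,None,fx=3.5,fy=3.5,interpolation=cv2.INTER_CUBIC))
# stack & plate re-measure from w5
b=cv2.imread('pics/w5.png')[50:310,220:540]; cv2.imwrite('pics/w5c.png',cv2.resize(b,None,fx=2.3,fy=2.3,interpolation=cv2.INTER_CUBIC))
E
```

```text
5.7667 [0.5244 0.3025 0.0464]
5.9167 [0.524  0.3008 0.0454] [ 0.1002 -0.0689 -2.8087] 0.05496574222851604
```

View pics/t6c.png

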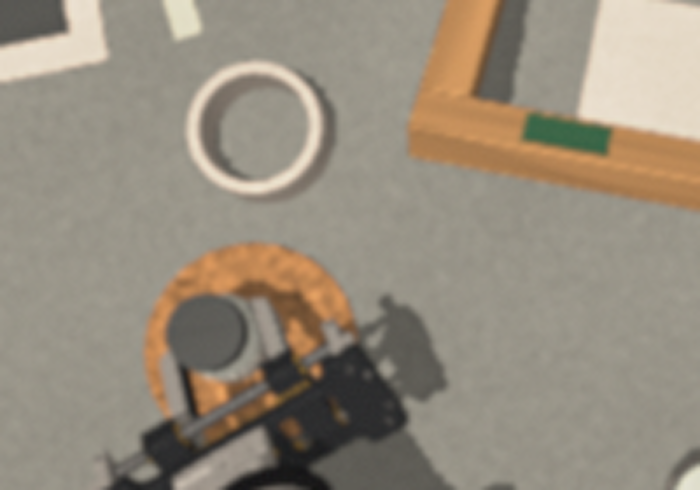

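View pics/w6.png

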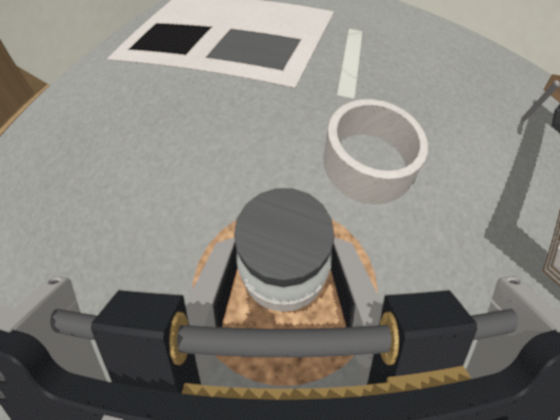

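View pics/s6.png

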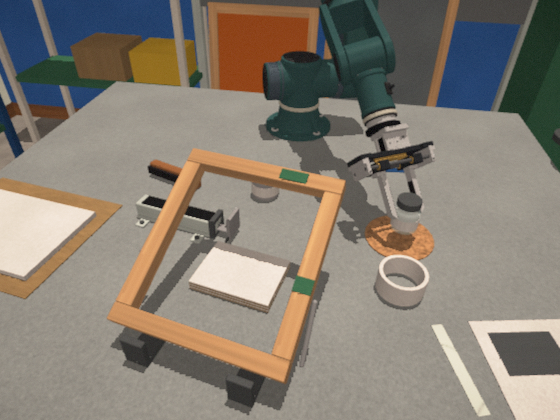

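View pics/w5c.png

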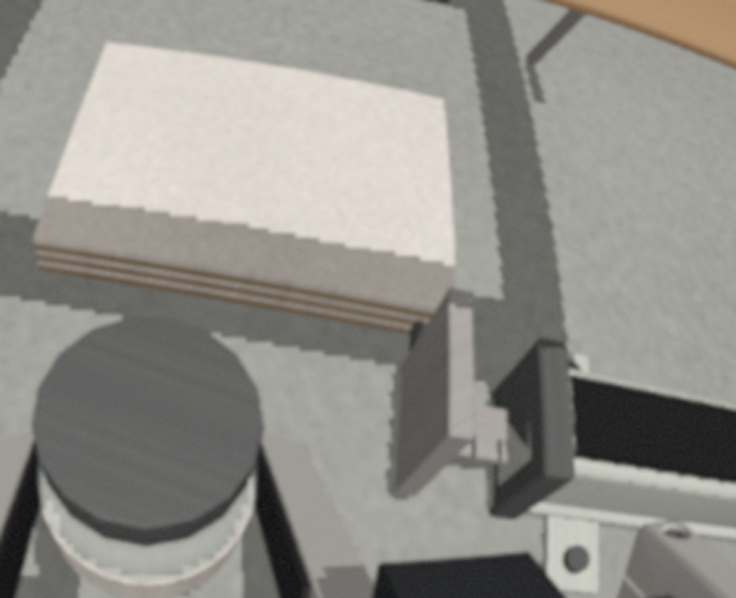

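```bash
python3 - <<'E'
from h import *
print('lid',pl('t6',100+207/3.5,130+333/3.5,.109), 'lid w6',wpl('w6',285,237,.109), pl('s6',409,203,.109))
W=lambda x,y,z: wpl('w5',220+x/2.3,50+y/2.3,z)
for n,p in dict(py=W(36,243,.02),pyfar=W(107,43,.02),ny=W(452,315,.02),nyfar=W(444,98,.02),ptfar=W(462,306,.062),ptnear=W(462,436,.062),pbn=W(400,494,.01),ptip=W(416,325,.016)).items(): print(n,p)
for n in('t0','s0'):
  im=cv2.imread(f'pics/{n}.png'); hsv=cv2.cvtColor(im,cv2.COLOR_BGR2HSV)
  m=((hsv[...,0]<16)&(hsv[...,1]>110)).astype(np.uint8); k=m*0
  if n=='t0': k[195:265,138:208]=1
  else: k[212:262,360:440]=1
  m*=k; cs,_=cv2.findContours(cv2.morphologyEx(m,cv2.MORPH_CLOSE,np.ones((3,3))),0,1); c=max(cs,key=cv2.contourArea); 
  P=np.array([pl(n,*q[0],.004)[:2] for q in c],np.float32); print(n,cv2.minEnclosingCircle(P),cv2.fitEllipse(P))
E
```

```text
lid [0.501  0.2872 0.109 ] lid w6 [0.5001 0.2867 0.109 ] [0.5209 0.285  0.109 ]
py [0.6296 0.0601 0.02  ]
pyfar [0.7486 0.038  0.02  ]
ny [ 0.5997 -0.0931  0.02  ]
nyfar [ 0.719  -0.1191  0.02  ]
ptfar [ 0.577  -0.0759  0.062 ]
ptnear [ 0.5351 -0.0673  0.062 ]
pbn [ 0.5355 -0.0658  0.01  ]
ptip [ 0.5975 -0.0795  0.016 ]
t0 ((0.4994535744190216, 0.28652650117874146), 0.07374026626348495) ((0.4993000328540802, 0.28644973039627075), (0.1448277235031128, 0.14512112736701965), 47.62899398803711)
s0 ((0.5039556622505188, 0.2857837677001953), 0.0747298076748848) ((0.5005393028259277, 0.2854720652103424), (0.13680841028690338, 0.14915238320827484), 4.487795352935791)
```

send_rows --motion '[[[0,0.008,-0.008,0,0,0,0.2],[0,0.016,-0.016,0,0,0,0.2],[0,0.024,-0.024,0,0,0,0.2],[0,0.03,-0.032,0,0,0,0.2],[0,0.035,-0.037,0,0,0,0.2],[0,0.038,-0.04,0,0,0,0.2],[0,0.04,-0.042,0,0,0,0.2],[0,0.04,-0.042,0,0,0,0.2]]]'

```text
time: 6.58
tcp_pos: [0.5231, 0.2996, 0.0161]
eef_rot: [-0.711, 0.411, -0.991]
ft_force: [0.3, -0.0, -1.9]
opening: 0.0554
```

```bash
python3 - <<'E'
from h import *
cap('scene','s7')
s=status.sense();print(s['time'],s['tcp_pos'],s['ft_force'],s['opening'])
a=cv2.imread('pics/s7.png')[140:280,340:460]; cv2.imwrite('pics/s7c.png',cv2.resize(a,None,fx=4,fy=4,interpolation=cv2.INTER_CUBIC))
E
```

```text
6.6333 [0.5232 0.2997 0.0164] [-0.34   -0.1508 -1.8674] 0.055030585325984586
```

View pics/s7c.png

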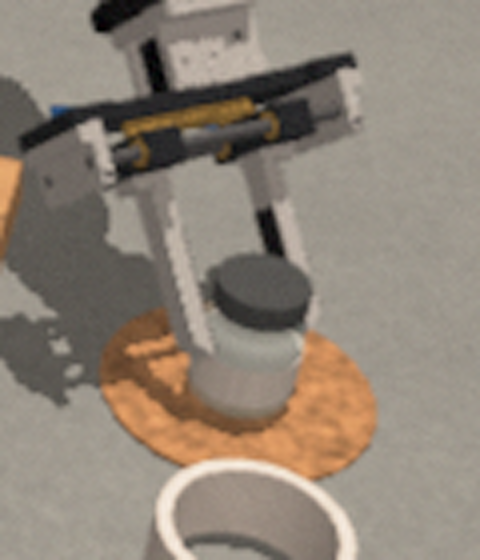

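```bash
python3 - <<'E'
from h import *
f=lambda p:tuple(round((a-b)*4) for a,b in zip(proj('s7',p),(340,140)))
print(f((.5,.286,.005)),f((.5,.286,.08)))
E
```

```text
(235, 381) (263, 273)
```

send_rows --motion '[[[0,0.001,-0.001,0,0,0,0.2],[0,0.002,-0.002,0,0,0,0.2],[0,0.002,-0.002,0,0,0,0.2]]]'

```text
time: 6.88
tcp_pos: [0.5236, 0.2999, 0.0157]
eef_rot: [-0.71, 0.41, -0.991]
ft_force: [0.8, 0.6, -1.1]
opening: 0.0554
```

send_rows --motion '[[[0,0.001,-0.001,0,0,0,0.2],[0,0.0015,-0.0015,0,0,0,0.2],[0,0.002,-0.002,0,0,0,0.2],[0,0.002,-0.002,0,0,0,0.2]]]'

```text
time: 7.22
tcp_pos: [0.5243, 0.3003, 0.0157]
eef_rot: [-0.708, 0.408, -0.991]
ft_force: [-4.2, -0.9, 6.1]
opening: 0.0555
```

send_rows --motion '[[[0,-0.001,0.001,0,0,0,0.2],[0,-0.001,0.001,0,0,0,-0.1],[0,-0.001,0.001,0,0,0,-0.25],[0,-0.001,0.001,0,0,0,-0.4],[0,-0.001,0.001,0,0,0,-0.5],[0,-0.001,0.001,0,0,0,-0.6],[0,-0.001,0.001,0,0,0,-0.6]]]'

```text
time: 7.8
tcp_pos: [0.5227, 0.2995, 0.0136]
eef_rot: [-0.712, 0.411, -0.99]
ft_force: [0.1, -0.2, -0.1]
opening: 0.0751
```

```bash
python3 - <<'E'
from h import *
s,_=cap('wrist','w8')
cap('scene','s8')
s=status.sense();print(s['time'],s['tcp_pos'],s['ft_force'],s['opening'],Ro.from_rotvec(s['eef_rot']).as_matrix())
a=cv2.imread('pics/s8.png')[140:280,340:460]; cv2.imwrite('pics/s8c.png',cv2.resize(a,None,fx=4,fy=4,interpolation=cv2.INTER_CUBIC))
E
```

```text
7.9 [0.5229 0.2996 0.0138] [0.0368 0.8813 0.8344] 0.07535569601982454 [[ 0.5001  0.6117  0.613 ]
 [-0.8659  0.3536  0.3537]
 [-0.0004 -0.7077  0.7065]]
```

View pics/s8c.png

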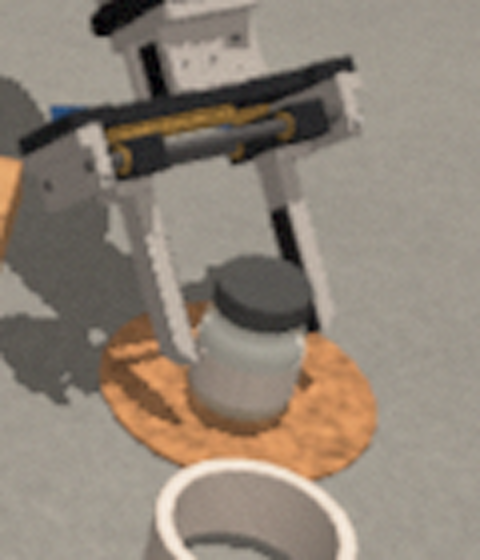

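View pics/w8.png

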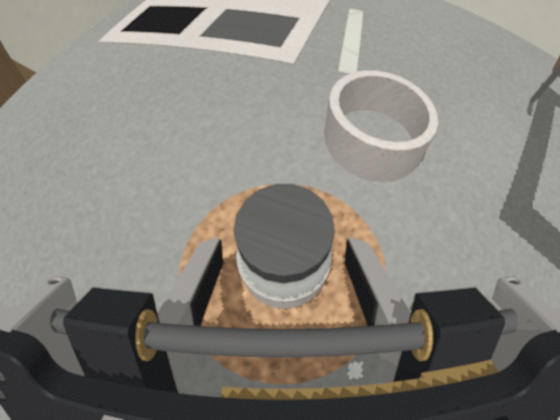

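send_rows --motion '[[[0,-0.02,0,0,0,0,-0.6],[0,-0.04,0,0,0,0,-0.6],[0,-0.06,0,0,0,0,-0.6],[0,-0.09,0,0,0,0,-0.6],[0,-0.12,0,0,0,0,-0.6],[0,-0.15,0.01,0,0,0,-0.6],[0,-0.17,0.02,0,0,0,-0.6],[0,-0.19,0.04,0,0,0,-0.6],[0,-0.19,0.05,0,0,0,-0.6]]]'

```text
time: 8.65
tcp_pos: [0.4813, 0.2751, 0.1024]
eef_rot: [-0.707, 0.407, -0.992]
ft_force: [0.8, 0.1, 0.5]
opening: 0.075
```

```bash
python3 - <<'E'
from h import *
s,_=cap('wrist','w9');cap('scene','s9');cap('top','t9')
s=status.sense();print(s['time'],s['tcp_pos'],s['ft_force'],s['qpos'])
a=cv2.imread('pics/t9.png')[130:270,100:380]; a=cv2.resize(a,None,fx=2.8,fy=2.8,interpolation=cv2.INTER_CUBIC); cv2.imwrite('pics/t9c.png',a)
a=cv2.imread('pics/s9.png')[140:280,340:460]; cv2.imwrite('pics/s9c.png',cv2.resize(a,None,fx=4,fy=4,interpolation=cv2.INTER_CUBIC))
gx=np.array([.9813,-.1925,0]); plan(np.array([.558,-.0717,.045])-.005*gx-.1*Rdes(-11.1,45)[:,1],-11.1,45)
E
```

```text
8.8 [0.4804 0.2751 0.0991] [ 0.2762  0.84   -0.3553] [ 0.315  -0.4521  2.2006  0.2506  0.6338  1.2187]
tgt tcp [ 0.4969 -0.0597  0.1023] shift [ 0.5962 -0.2214 -0.2121] turn [ 0.0003  0.969  -0.9696] rows 8.038235036431972 5.74347197029958
```

View pics/t9c.png

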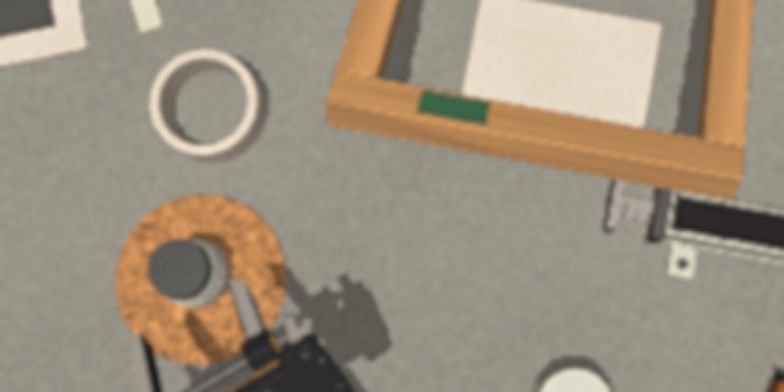

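View pics/s9c.png

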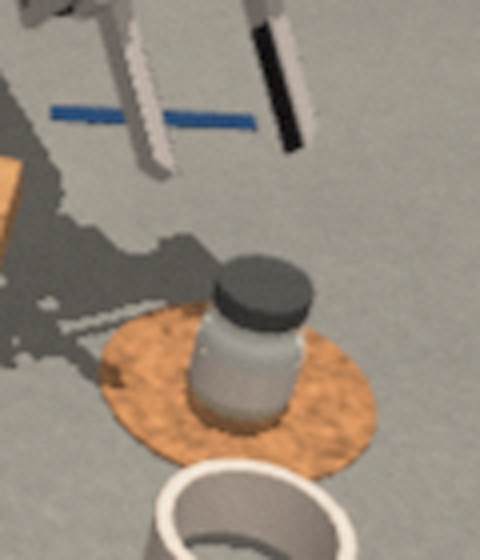

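send_rows --motion '[[[0.04,-0.03,0,0,0.06,-0.06,-0.5],[0.09,-0.06,-0.01,0,0.15,-0.15,-0.4],[0.15,-0.09,-0.03,0,0.25,-0.25,-0.2],[0.21,-0.11,-0.06,0,0.35,-0.35,0],[0.28,-0.13,-0.09,0,0.45,-0.45,0.2],[0.35,-0.15,-0.12,0,0.57,-0.57,0.3],[0.42,-0.17,-0.15,0,0.68,-0.68,0.45],[0.49,-0.19,-0.18,0,0.79,-0.79,0.45],[0.55,-0.21,-0.2,0,0.89,-0.89,0.45],[0.596,-0.221,-0.212,0,0.969,-0.97,0.45]]]'

```text
time: 9.63
tcp_pos: [0.4956, -0.0621, 0.0999]
eef_rot: [-0.568, 0.694, -1.667]
ft_force: [0.4, 0.6, 0.5]
opening: 0.026
```

```bash
python3 - <<'E'
from h import *
s,_=cap('wrist','w10');
print(s['tcp_pos'])
s=status.sense();print(s['time'],s['tcp_pos'],s['joint_vel'],s['opening'],s['qpos'])
print('jar',pl('t9',164.3,226.1,.079))
gx=np.array([.9813,-.1925,0]); plan(np.array([.558,-.0717,.045])-.005*gx-.1*Rdes(-11.1,45)[:,1],-11.1,45)
E
```

```text
[ 0.4956 -0.0621  0.0999]
9.6833 [ 0.4965 -0.0636  0.1005] [ 0.0556 -0.0286  0.0032  0.0842  0.0469 -0.1013] 0.026005282595950054 [-0.2849 -0.6247  2.2866  0.0892  0.7002  1.4429]
jar [0.5011 0.2838 0.079 ]
tgt tcp [ 0.4969 -0.0597  0.1023] shift [-0.0078 -0.0032  0.002 ] turn [ 0.0045 -0.0098  0.0131] rows 0.10358955170874073 0.07105574760387902
```

View pics/w10.png

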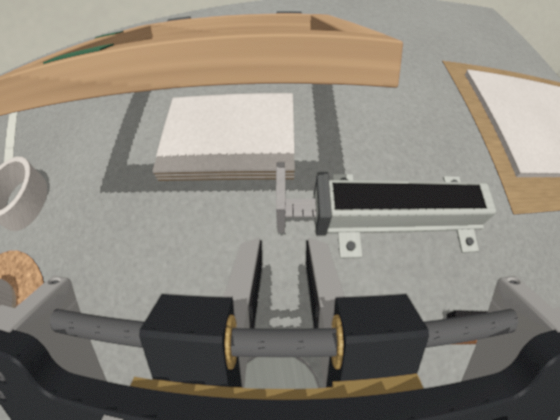

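```bash
python3 - <<'E'
from h import *
b=cv2.imread('pics/w10.png')[80:260,140:350]; cv2.imwrite('pics/w10c.png',cv2.resize(b,None,fx=3.6,fy=3.3,interpolation=cv2.INTER_CUBIC))
E
```

```text
(no output)
```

View pics/w10c.png

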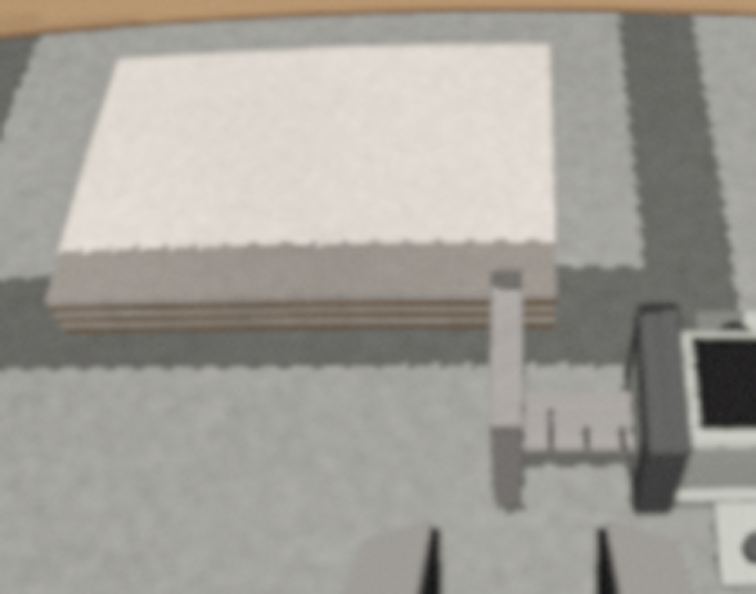

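```bash
python3 - <<'E'
from h import *
W=lambda x,y,z: wpl('w10',140+x/3.6,80+y/3.3,z)
D=dict(ptf=W(507,272,.062),ptn=W(507,428,.062),pbn=W(510,508,.01),py=W(48,303,.02),ny=W(556,300,.02),pyf=W(117,60,.02),nyf=W(550,44,.02))
for k,p in D.items(): print(k,p)
e=[D['py']-D['ny'],D['pyf']-D['nyf'],];print([np.degrees(np.arctan2(v[0],v[1])) for v in e])
e=[D['pyf']-D['py'],D['nyf']-D['ny'],D['ptf']-D['ptn']];print([np.degrees(np.arctan2(-v[1],v[0])) for v in e],[np.linalg.norm(v) for v in e])
a=np.radians(11.1); gy=np.array([np.sin(a),np.cos(a),0]);gx=np.array([np.cos(a),-np.sin(a),0])
for k,p in D.items(): print(k,p@gx,p@gy)
# finger mid
print(W((435+602)/2,530,.1))
E
```

```text
ptf [ 0.5821 -0.077   0.062 ]
ptn [ 0.5338 -0.0675  0.062 ]
pbn [ 0.5335 -0.0678  0.01  ]
py [0.6306 0.0607 0.02  ]
ny [ 0.5979 -0.0946  0.02  ]
pyf [0.7485 0.0387 0.02  ]
nyf [ 0.7178 -0.1191  0.02  ]
[np.float64(11.866671540898539), np.float64(10.9938445508421)]
[np.float64(10.535389257442326), np.float64(11.544848622039668), np.float64(11.16163830462545)] [np.float64(0.11992129370017181), np.float64(0.1223398035902884), np.float64(0.049243090560905325)]
ptf 0.586010196075566 0.03648744562701649
ptn 0.5367671340098383 0.03654042090821559
pbn 0.5365856144838561 0.03613965782877103
py 0.6070863548489467 0.18091735194637315
ny 0.6049635686317264 0.02228431888130874
pyf 0.7270018259645633 0.18209907519763394
nyf 0.727299684867993 0.021334473242804634
[ 0.4906 -0.0615  0.1   ]
```

```bash
python3 - <<'E'
from h import *
gx=np.array([.9813,-.1925,0]); g=np.array([.5579,-.0723,.045])-.005*gx
plan(g,-11.1,45); print(status.sense()['tcp_pos'])
E
```

```text
tgt tcp [ 0.5662 -0.0739  0.0316] shift [-0.008   0.1969  0.0025] turn [ 0.0045 -0.0098  0.0131] rows 2.3627469589441796 0.07105574760387902
[ 0.4965 -0.0636  0.1005]
```

send_rows --motion '[[[-0.004,0.02,0,0,0,0,0.45],[-0.004,0.05,0,0,0,0,0.45],[-0.004,0.08,0,0,0,0,0.45],[-0.004,0.1,0.002,0.004,-0.01,0.01,0.45],[-0.004,0.1,0.002,0.004,-0.01,0.01,0.45],[-0.004,0.1,0.002,0.004,-0.01,0.01,0.45]]]'

```text
time: 10.18
tcp_pos: [0.5315, -0.064, 0.0652]
eef_rot: [-0.57, 0.688, -1.655]
ft_force: [-0.5, -0.4, 0.1]
opening: 0.0261
```

```bash
python3 - <<'E'
from h import *
s,_=cap('wrist','w11');
print(s['tcp_pos'])
gx=np.array([.9813,-.1925,0]); g=np.array([.5579,-.0723,.045])-.005*gx
plan(g,-11.1,45); print(status.sense()['tcp_pos'])
E
```

```text
[ 0.5315 -0.064   0.0652]
tgt tcp [ 0.5662 -0.0739  0.0316] shift [0.0066 0.0995 0.001 ] turn [ 0.0007  0.0103 -0.0106] rows 1.1953579902725802 0.06208378788375262
[ 0.5319 -0.0641  0.0664]
```

View pics/w11.png

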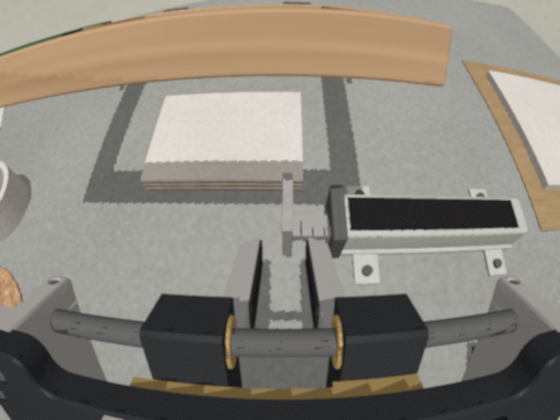

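send_rows --motion '[[[0.003,0.015,0,0,0.005,-0.005,0.45],[0.005,0.03,0,0,0.01,-0.01,0.45],[0.005,0.05,0,0,0.01,-0.01,0.45],[0.005,0.07,0,0,0.01,-0.01,0.45],[0.005,0.085,0,0,0.01,-0.01,0.45],[0.005,0.095,0.001,0,0.01,-0.01,0.45],[0.005,0.099,0.001,0,0.01,-0.01,0.45],[0.005,0.099,0.001,0,0.01,-0.01,0.45]]]'

```text
time: 10.9
tcp_pos: [0.5668, -0.0735, 0.033]
eef_rot: [-0.566, 0.687, -1.663]
ft_force: [-0.4, 0.3, 0.4]
opening: 0.0255
```

```bash
python3 - <<'E'
from h import *
s,_=cap('wrist','w12');cap('scene','s12')
print(s['time'],s['tcp_pos'],s['ft_force'],s['opening'])
a=cv2.imread('pics/s12.png')[130:270,150:310]; cv2.imwrite('pics/s12c.png',cv2.resize(a,None,fx=4,fy=4,interpolation=cv2.INTER_CUBIC))
E
```

```text
10.9 [ 0.5668 -0.0735  0.033 ] [-0.4285  0.3029  0.3634] 0.02554417780693938
```

View pics/w12.png

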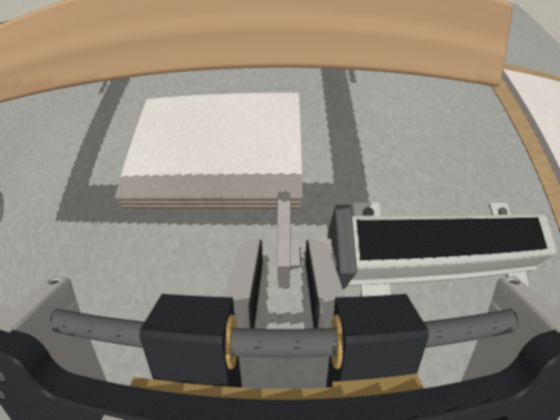

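View pics/s12c.png

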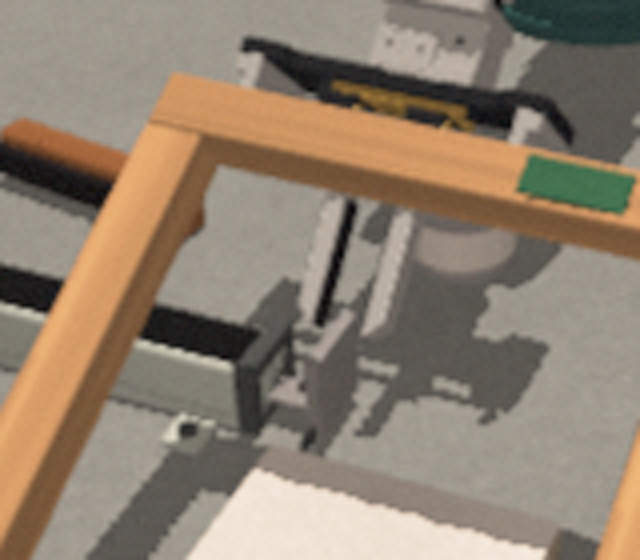

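```bash
python3 - <<'E'
from h import *
R=Ro.from_rotvec(np.load('pics/w12.npz')['rot']).as_matrix();t=np.load('pics/w12.npz')['tcp']
for a,b in [((229.5,210),(311,242)),((243.5,213.5),(262,242))]:
    p,e=tri(ray('s12',*a),wray('w12',*b)); print(p,e,R.T@(p-t))
s=status.sense(); print(s['tcp_pos'])
E
```

```text
[ 0.5467 -0.0837  0.0594] 0.0055580331782872925 [ 0.0139 -0.0312  0.0061]
[ 0.5524 -0.0535  0.0583] 0.008651697029666346 [-0.0168 -0.0306  0.0052]
[ 0.5669 -0.0736  0.0335]
```

send_rows --motion '[[[0,0.008,0,0,0,0,0.45],[0,0.016,0,0,0,0,0.45],[0,0.024,0,0,0,0,0.45],[0,0.024,0,0,0,0,0.45]]]'

```text
time: 11.33
tcp_pos: [0.5752, -0.0754, 0.0237]
eef_rot: [-0.566, 0.688, -1.663]
ft_force: [-0.3, 0.0, -0.3]
opening: 0.0256
```

```bash
python3 - <<'E'
from h import *
s,_=cap('wrist','w13');cap('scene','s13')
print(s['time'],s['tcp_pos'],s['ft_force'],s['opening'])
a=cv2.imread('pics/s13.png')[150:270,180:300]; a=cv2.resize(a,None,fx=3.5,fy=3.5,interpolation=cv2.INTER_CUBIC)
b=cv2.imread('pics/w13.png')[180:340,200:360]; b=cv2.resize(b,(420,420),interpolation=cv2.INTER_CUBIC)
cv2.imwrite('pics/c13.png',np.hstack([a,b])[:, :800])
E
```

```text
11.3333 [ 0.5752 -0.0754  0.0237] [-0.2875  0.0417 -0.2901] 0.025615898108954607
```

View pics/c13.png

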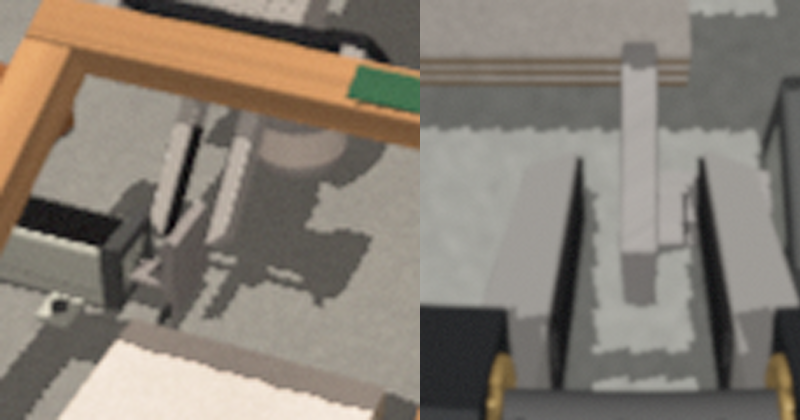

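send_rows --motion '[[[0,0,0,0,0,0,0.55],[0,0,0,0,0,0,0.65],[0,0,0,0,0,0,0.75],[0,0,0,0,0,0,0.85],[0,0,0,0,0,0,1],[0,0,0,0,0,0,1],[0,0,0,0,0,0,1],[0,0,0,0,0,0,1]]]'

```text
time: 12.1
tcp_pos: [0.5752, -0.0751, 0.0246]
eef_rot: [-0.565, 0.687, -1.663]
ft_force: [0.3, 3.3, -0.5]
opening: 0.0078
```

```bash
python3 - <<'E'
from h import *
s,_=cap('wrist','w14');cap('scene','s14')
s=status.sense()
print(s['time'],s['tcp_pos'],s['ft_force'],s['opening'],Ro.from_rotvec(s['eef_rot']).as_matrix())
a=cv2.imread('pics/s14.png')[150:270,180:300]; a=cv2.resize(a,None,fx=3.5,fy=3.5,interpolation=cv2.INTER_CUBIC)
b=cv2.imread('pics/w14.png')[180:340,200:360]; b=cv2.resize(b,(420,420),interpolation=cv2.INTER_CUBIC)
cv2.imwrite('pics/c14.png',np.hstack([a,b])[:, :800])
E
```

```text
12.2 [ 0.5752 -0.0751  0.0246] [-0.4248  3.5764  1.693 ] 0.007803032109152669 [[-0.1926  0.6953  0.6924]
 [-0.9813 -0.1364 -0.136 ]
 [-0.0002 -0.7057  0.7085]]
```

View pics/c14.png

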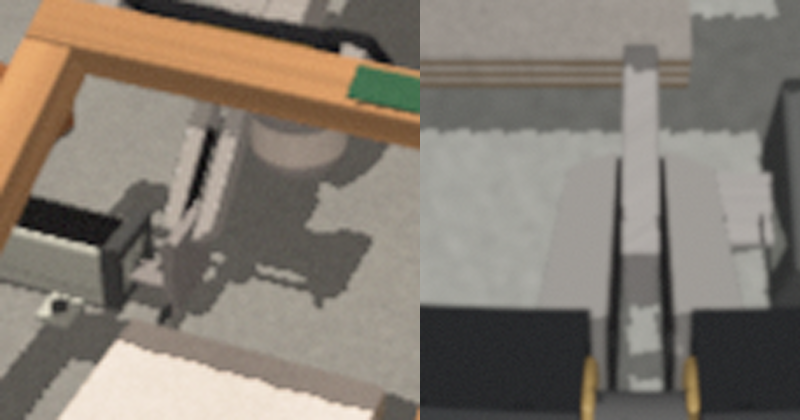

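send_rows --motion '[[[-0.005,0,0,0,0,0,1],[-0.013,0,0,0,0,0,1],[-0.022,0,0,0,0,0,1],[-0.032,0,0,0,0,0,1],[-0.042,0,0,0,0,0,1],[-0.053,0,0,0,0,0,1],[-0.064,0,0,0,0,0,1],[-0.076,0,0,0,0,0,1],[-0.088,0,0,0,0,0,1],[-0.1,0,0,0,0,0,1]]]'

```text
time: 13.03
tcp_pos: [0.5846, -0.0276, 0.0245]
eef_rot: [-0.567, 0.686, -1.666]
ft_force: [-1.8, -5.9, 1.9]
opening: 0.0078
```

send_rows --motion '[[[-0.012,0,0,0,0,0,1],[-0.024,0,0,0,0,0,1],[-0.036,0,0,0,0,0,1],[-0.048,0,0,0,0,0,1],[-0.06,0,0,0,0,0,1],[-0.072,0,0,0,0,0,1],[-0.084,0,0,0,0,0,1],[-0.096,0,0,0,0,0,1],[-0.108,0,0,0,0,0,1],[-0.12,0,0,0,0,0,1]]]'

```text
time: 13.87
tcp_pos: [0.5961, 0.0302, 0.0245]
eef_rot: [-0.569, 0.686, -1.668]
ft_force: [-3.1, -9.1, 3.4]
opening: 0.0076
```

```bash
python3 - <<'E'
from h import *
s,_=cap('wrist','w15');cap('scene','s15')
s=status.sense(); gy=np.array([.1926,.9813,0])
print(s['time'],s['tcp_pos'],s['ft_force'],s['opening'],'pull',(s['tcp_pos']-[.5752,-.0752,0])@gy)
a=cv2.imread('pics/s15.png')[150:300,200:340]; a=cv2.resize(a,None,fx=4,fy=4,interpolation=cv2.INTER_CUBIC);cv2.imwrite('pics/s15c.png',a)
E
```

```text
13.9667 [0.5962 0.0308 0.0246] [-2.7274 -8.8911  2.3917] 0.008096347848393777 pull 0.10810251240852761
```

View pics/w15.png

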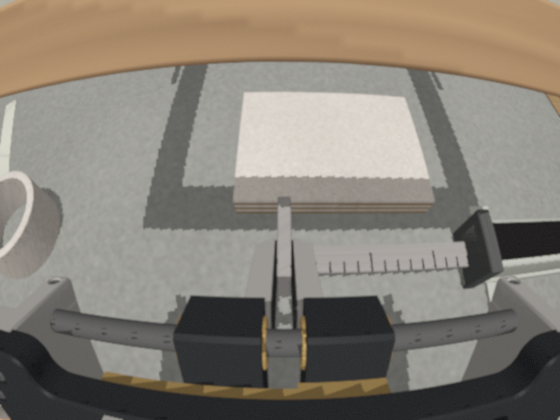

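View pics/s15c.png

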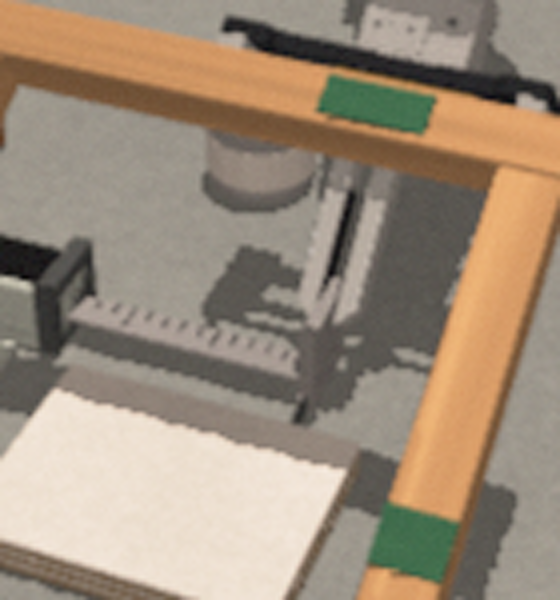

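```bash
python3 - <<'E'
from h import *
gy=np.array([.1926,.9813,0]);gx=np.array([.9813,-.1926,0])
S=lambda x,y,z: pl('s15',200+x/4,150+y/4,z)
for p in (S(299,419,.016),S(357,447,.02),S(300,597,.02)): print(p,p@gx,p@gy)
b=cv2.imread('pics/w15.png')[80:300,220:450]; cv2.imwrite('pics/w15c.png',cv2.resize(b,None,fx=3.4,fy=2.7,interpolation=cv2.INTER_CUBIC))
E
```

```text
[0.6197 0.0298 0.016 ] 0.6024215928115659 0.14856431254795777
[0.6381 0.0619 0.02  ] 0.6142773121437322 0.1836187707093461
[0.7355 0.0498 0.02  ] 0.7121884265280208 0.19054356395207553
```

View pics/w15c.png

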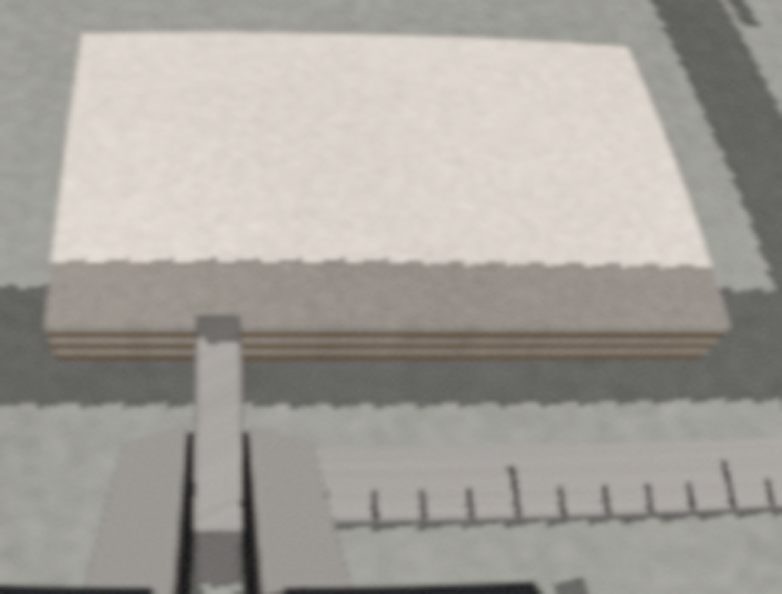

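```bash
python3 - <<'E'
from h import *
gy=np.array([.1926,.9813,0]);gx=np.array([.9813,-.1926,0])
W=lambda x,y,z: wpl('w15',220+x/3.4,80+y/2.7,z)
for k,a in dict(ptf=(219,318,.062),ptn=(219,530,.062),py=(45,332,.02),pyf=(80,33,.02),ny=(730,330,.02),nyf=(629,47,.02)).items():
    p=W(*a); print(k,p,p@gx,p@gy)
s=status.sense();print(s['tcp_pos']@gy)
E
```

```text
ptf [0.6032 0.0283 0.062 ] 0.5865037696477414 0.14397657217111823
ptn [0.5557 0.0378 0.062 ] 0.5380072878292163 0.14415316422804184
py [0.6298 0.0618 0.02  ] 0.6060764547588964 0.1819102754802108
pyf [0.7495 0.039  0.02  ] 0.7279690711961425 0.18257976230770673
ny [ 0.5998 -0.0944  0.02  ] 0.6067346616904851 0.022885393206550607
nyf [ 0.7179 -0.1187  0.02  ] 0.7272950909628526 0.02179249665320122
0.14509227240852762
```

send_rows --motion '[[[-0.012,0,0,0,0,0,1],[-0.024,0,0,0,0,0,1],[-0.036,0,0,0,0,0,1],[-0.048,0,0,0,0,0,1],[-0.058,0,0,0,0,0,1],[-0.066,0,0,0,0,0,1],[-0.072,0,0,0,0,0,1],[-0.075,0,0,0,0,0,1],[-0.075,0,0,0,0,0,1]]]'

```text
time: 14.72
tcp_pos: [0.6032, 0.0664, 0.0245]
eef_rot: [-0.57, 0.686, -1.669]
ft_force: [-3.2, -10.1, 4.3]
opening: 0.008
```

```bash
python3 - <<'E'
from h import *
s,_=cap('wrist','w16');cap('scene','s16')
s=status.sense(); gy=np.array([.1926,.9813,0])
print(s['time'],s['tcp_pos'],s['ft_force'],s['opening'],'pull',(s['tcp_pos']-[.5752,-.0752,0])@gy,np.load('pics/w16.npz')['tcp']@gy)
a=cv2.imread('pics/s16.png')[190:300,230:340]; a=cv2.resize(a,None,fx=5,fy=5,interpolation=cv2.INTER_CUBIC);cv2.imwrite('pics/s16c.png',a)
b=cv2.imread('pics/w16.png')[80:300,220:450]; cv2.imwrite('pics/w16c.png',cv2.resize(b,None,fx=3.4,fy=2.7,interpolation=cv2.INTER_CUBIC))
E
```

```text
14.8167 [0.6032 0.0662 0.0245] [-3.1421 -9.1933  5.1843] 0.007508502417040955 pull 0.14413068713582725 0.1812909100873172
```

View pics/w16c.png

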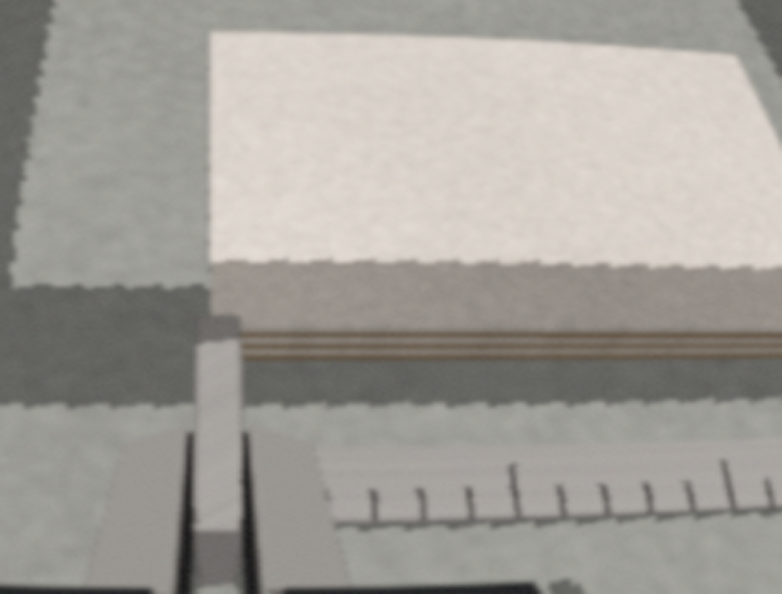

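View pics/s16c.png

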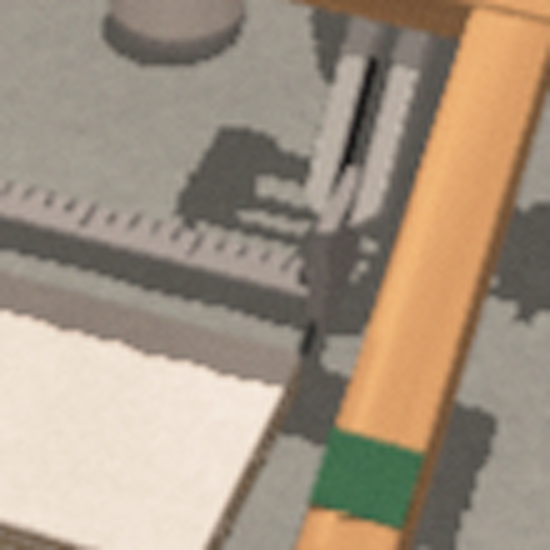

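```bash
python3 - <<'E'
from h import *
gy=np.array([.1926,.9813,0]);gx=np.array([.9813,-.1926,0])
W=lambda x,y,z: wpl('w16',220+x/3.4,80+y/2.7,z)
for k,a in dict(ptf=(219,318,.062),ptn=(219,530,.062),ptnL=(195,530,.062),ptnR=(243,530,.062),py=(211,318,.02),pyf=(211,32,.02),pymid=(211,150,.02)).items():
    p=W(*a); print(k,p,p@gx,p@gy)
S=lambda x,y,z: pl('s16',230+x/5,190+y/5,z)
for p in (S(305,353,.016),S(318,325,.016),S(299,366,.02),S(213,548,.02),S(283,383,.02)): print(p,p@gx,p@gy)
# proj of stack end / pointer
st=lambda xg,yg,z: xg*gx+yg*gy+np.array([0,0,z])
for y in (.180,.182,.184): print(y,[tuple(round((a-b)*5) for a,b in zip(proj('s16',st(.606,y,.02)),(230,190)))],[tuple(round((a-b)*5) for a,b in zip(proj('s16',st(.6015,y,.016)),(230,190)))])
E
```

```text
ptf [0.6104 0.0645 0.062 ] 0.5865626394468028 0.1808659261566141
ptn [0.5629 0.0741 0.062 ] 0.5380684942912071 0.18107796011299546
ptnL [0.5636 0.0778 0.062 ] 0.5380712831490626 0.18487067749406844
ptnR [0.5621 0.0703 0.062 ] 0.5380530939839947 0.17728412732432688
py [0.6342 0.0612 0.02  ] 0.6105255031528963 0.182233292870742
pyf [0.7492 0.0386 0.02  ] 0.7277808489780077 0.18216745626404715
pymid [0.6941 0.0494 0.02  ] 0.6715587935158241 0.1821877220856375
[0.6304 0.0644 0.016 ] 0.6061877017895554 0.18464702132620858
[0.6137 0.0675 0.016 ] 0.5892449110286789 0.18440438493949507
[0.6419 0.0635 0.02  ] 0.6176483586985098 0.18593336959659257
[0.7371 0.0457 0.02  ] 0.7144748471224247 0.18681494791983444
[0.6521 0.0586 0.02  ] 0.6286200278858457 0.18312546179617928
0.18 [(294, 343)] [(298, 342)]
0.182 [(299, 344)] [(303, 344)]
0.184 [(304, 345)] [(307, 345)]
```

send_rows --motion '[[[-0.001,0,0,0,0,0,1],[-0.002,0,0,0,0,0,1],[-0.0025,0,0,0,0,0,1],[-0.0025,0,0,0,0,0,1],[-0.0025,0,0,0,0,0,1]]]'

```text
time: 15.23
tcp_pos: [0.6034, 0.067, 0.0245]
eef_rot: [-0.57, 0.686, -1.67]
ft_force: [-3.6, -10.3, 5.3]
opening: 0.0079
```

```bash
python3 - <<'E'
from h import *
s,_=cap('wrist','w17');cap('scene','s17')
s=status.sense(); gy=np.array([.1926,.9813,0])
print(s['time'],s['tcp_pos'],s['ft_force'],'pull',(s['tcp_pos']-[.5752,-.0752,0])@gy,np.load('pics/w17.npz')['tcp']@gy)
b=cv2.imread('pics/w17.png')[150:290,240:340]; cv2.imwrite('pics/w17c.png',cv2.resize(b,None,fx=6,fy=4,interpolation=cv2.INTER_CUBIC))
# subpixel: stack edge columns and plate edges by gradient
g=cv2.cvtColor(cv2.imread('pics/w17.png'),cv2.COLOR_BGR2GRAY).astype(float)
for rows,lo,hi in [((115,150),270,295)]:
    print(np.round(g[rows[0]:rows[1],lo:hi].mean(0)))
for r in (215,225,235,245): print(r,np.round(g[r-2:r+3,270:300].mean(0)))
E
```

```text
15.3333 [0.6034 0.067  0.0245] [-3.5034 -9.4586  4.5358] pull 0.14499040601272842 0.1819697631992512
[156. 156. 157. 157. 156. 156. 156. 157. 157. 157. 157. 161. 179. 203.
 212. 213. 213. 212. 213. 213. 212. 212. 212. 213. 213.]
215 [101. 101. 102. 101. 102. 101. 106. 125. 151. 163. 166. 166. 165. 165.
 165. 165. 164. 165. 163. 158. 140. 116. 101.  98.  97.  95.  96.  95.
  95.  96.]
225 [100.  99.  99. 100.  99. 100. 107. 127. 150. 161. 164. 164. 163. 163.
 162. 161. 162. 161. 161. 156. 142. 117. 100.  99.  99.  98.  99.  99.
  98.  99.]
235 [157. 156. 154. 153. 151. 150. 148. 145. 154. 161. 164. 164. 165. 165.
 165. 164. 165. 165. 165. 161. 153. 148. 153. 155. 155. 154. 154. 157.
 158. 159.]
245 [150. 150. 150. 142. 112.  72.  84. 131. 155. 163. 164. 165. 164. 164.
 164. 164. 164. 164. 165. 163. 146. 102.  70. 107. 140. 150. 151. 150.
 151. 150.]
```

View pics/w17c.png

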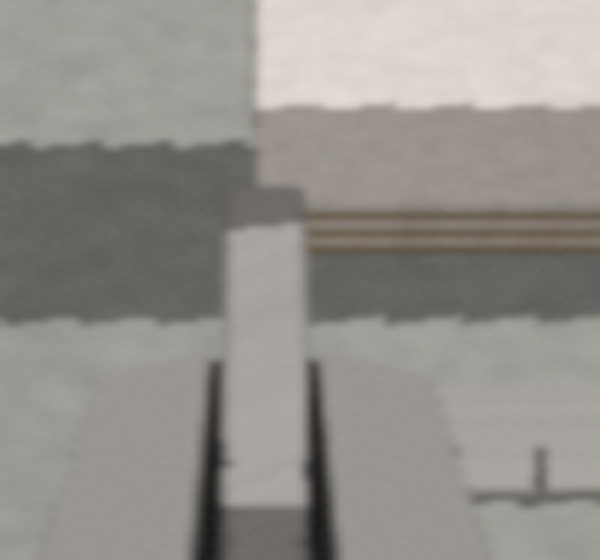

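```bash
python3 - <<'E'
from h import *
gy=np.array([.1926,.9813,0])
print(wpl('w17',283.85,215,.062)@gy,wpl('w17',283.85,225,.062)@gy,wpl('w17',282.25,132,.02)@gy,wpl('w17',282.25,145,.02)@gy)
a=cv2.imread('pics/s17.png')[190:300,230:340]; a=cv2.resize(a,None,fx=5,fy=5,interpolation=cv2.INTER_CUBIC);cv2.imwrite('pics/s17c.png',a)
E
```

```text
0.18193853496942153 0.18196699660415727 0.18262694961569498 0.18265072358361398
```

View pics/s17c.png

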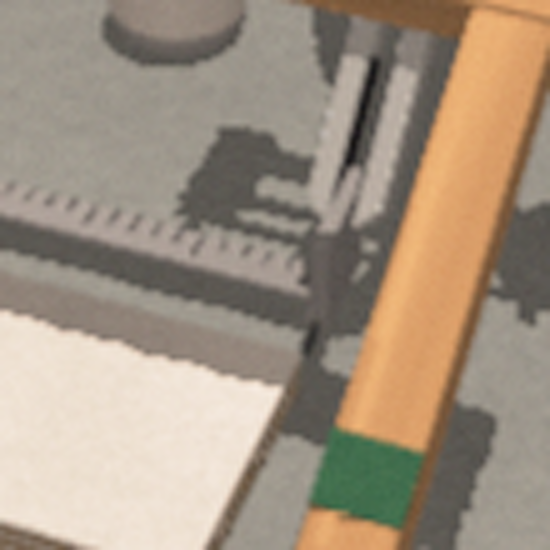

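send_rows --motion '[[[-0.001,0,0,0,0,0,1],[-0.001,0,0,0,0,0,1],[-0.001,0,0,0,0,0,1],[-0.001,0,0,0,0,0,1],[-0.001,0,0,0,0,0,1],[-0.001,0,0,0,0,0,1],[-0.001,0,0,0,0,0,1],[-0.001,0,0,0,0,0,1],[-0.001,0,0,0,0,0,1],[-0.001,0,0,0,0,0,1]]]'

```text
time: 16.17
tcp_pos: [0.6034, 0.0675, 0.0245]
eef_rot: [-0.57, 0.686, -1.669]
ft_force: [-4.2, -10.2, 4.4]
opening: 0.0075
```

send_rows --motion '[[[0,0,0,0,0,0,1],[0,0,0,0,0,0,1],[0,0,0,0,0,0,1],[0,0,0,0,0,0,1],[0,0,0,0,0,0,1],[0,0,0,0,0,0,1],[0,0,0,0,0,0,1],[0,0,0,0,0,0,1],[0,0,0,0,0,0,1],[0,0,0,0,0,0,1]]]'

```text
time: 17.0
tcp_pos: [0.6034, 0.0675, 0.0245]
eef_rot: [-0.57, 0.686, -1.669]
ft_force: [-3.8, -10.3, 4.4]
opening: 0.0079
```

send_rows --motion '[[[0,0,0,0,0,0,1],[0,0,0,0,0,0,1],[0,0,0,0,0,0,1],[0,0,0,0,0,0,1],[0,0,0,0,0,0,1],[0,0,0,0,0,0,1],[0,0,0,0,0,0,1],[0,0,0,0,0,0,1],[0,0,0,0,0,0,1],[0,0,0,0,0,0,1]]]'

```text
time: 17.83
tcp_pos: [0.6035, 0.0675, 0.0245]
eef_rot: [-0.57, 0.686, -1.67]
ft_force: [-3.8, -10.3, 4.6]
opening: 0.0077
```

send_rows --motion '[[[0,0,0,0,0,0,1],[0,0,0,0,0,0,1],[0,0,0,0,0,0,1],[0,0,0,0,0,0,1],[0,0,0,0,0,0,1]]]'

```text
time: 18.25
tcp_pos: [0.6034, 0.0675, 0.0245]
eef_rot: [-0.57, 0.686, -1.669]
ft_force: [-3.4, -9.7, 5.6]
opening: 0.008
```

```bash
python3 - <<'E'
from h import *
s,_=cap('wrist','w18')
s=status.sense(); gy=np.array([.1926,.9813,0])
print(s['time'],s['tcp_pos'],s['ft_force'],'pull',(s['tcp_pos']-[.5752,-.0752,0])@gy)
g=cv2.cvtColor(cv2.imread('pics/w18.png'),cv2.COLOR_BGR2GRAY).astype(float)
print(np.round(g[115:150,280:286].mean(0))); print(np.round(g[213:228,275:294].mean(0)))
E
```

```text
18.3 [0.6034 0.0675 0.0245] [-3.6095 -9.77    4.7326] pull 0.14548505520325988
[157. 157. 164. 185. 205. 212.]
[100. 106. 126. 150. 162. 165. 165. 165. 164. 164. 164. 164. 164. 163.
 158. 141. 116. 101.  98.]
```

send_rows --motion '[[[0.003,0,0,0,0,0,1],[0.008,0,0,0,0,0,1],[0.014,0,0,0,0,0,1],[0.02,0,0,0,0,0,1],[0.026,0,0,0,0,0,1],[0.032,0,0,0,0,0,1],[0.038,0,0,0,0,0,1],[0.044,0,0,0,0,0,1],[0.05,0,0,0,0,0,1],[0.056,0,0,0,0,0,1]]]'

```text
time: 19.13
tcp_pos: [0.5982, 0.0408, 0.0245]
eef_rot: [-0.569, 0.686, -1.668]
ft_force: [-3.4, -8.5, 3.1]
opening: 0.0075
```

send_rows --motion '[[[0.006,0,0,0,0,0,1],[0.012,0,0,0,0,0,1],[0.018,0,0,0,0,0,1],[0.024,0,0,0,0,0,1],[0.03,0,0,0,0,0,1],[0.036,0,0,0,0,0,1],[0.042,0,0,0,0,0,1],[0.048,0,0,0,0,0,1],[0.054,0,0,0,0,0,1],[0.06,0,0,0,0,0,1]]]'

```text
time: 19.97
tcp_pos: [0.5925, 0.0121, 0.0246]
eef_rot: [-0.568, 0.686, -1.666]
ft_force: [-2.2, -6.4, 3.1]
opening: 0.0078
```

send_rows --motion '[[[0.006,0,0,0,0,0,1],[0.012,0,0,0,0,0,1],[0.018,0,0,0,0,0,1],[0.024,0,0,0,0,0,1],[0.03,0,0,0,0,0,1],[0.036,0,0,0,0,0,1],[0.042,0,0,0,0,0,1],[0.048,0,0,0,0,0,1],[0.054,0,0,0,0,0,1],[0.06,0,0,0,0,0,1]]]'

```text
time: 20.8
tcp_pos: [0.5868, -0.0169, 0.0246]
eef_rot: [-0.567, 0.686, -1.666]
ft_force: [-3.1, -5.1, 2.2]
opening: 0.0081
```

send_rows --motion '[[[0.006,0,0,0,0,0,1],[0.012,0,0,0,0,0,1],[0.018,0,0,0,0,0,1],[0.024,0,0,0,0,0,1],[0.03,0,0,0,0,0,1],[0.036,0,0,0,0,0,1],[0.042,0,0,0,0,0,1],[0.048,0,0,0,0,0,1],[0.054,0,0,0,0,0,1],[0.06,0,0,0,0,0,1]]]'

```text
time: 21.63
tcp_pos: [0.5812, -0.0451, 0.0246]
eef_rot: [-0.565, 0.687, -1.664]
ft_force: [-3.6, -3.4, 2.1]
opening: 0.008
```

```bash
python3 - <<'E'
from h import *
s=status.sense(); gy=np.array([.1926,.9813,0]);gx=np.array([.9813,-.1926,0])
print(s['time'],s['tcp_pos'],s['ft_force'],'pull',(s['tcp_pos']-[.5752,-.0752,0])@gy,(s['tcp_pos']-[.5752,-.0752,0])@gx)
E
```

```text
21.6333 [ 0.5812 -0.0451  0.0246] [-3.6372 -3.3703  2.083 ] pull 0.03072071900442324 0.0001067898808727409
```

send_rows --motion '[[[0.006,0,0,0,0,0,1],[0.012,0,0,0,0,0,1],[0.018,0,0,0,0,0,1],[0.024,0,0,0,0,0,1],[0.029,0,0,0,0,0,1],[0.034,0,0,0,0,0,1],[0.039,0,0,0,0,0,1],[0.043,0,0,0,0,0,1],[0.047,0,0,0,0,0,1],[0.05,0,0,0,0,0,1]]]'

```text
time: 22.47
tcp_pos: [0.5764, -0.0694, 0.0245]
eef_rot: [-0.565, 0.687, -1.664]
ft_force: [-4.5, -2.2, 3.8]
opening: 0.0079
```

send_rows --motion '[[[0.002,0,0,0,0,0,1],[0.004,0,0,0,0,0,1],[0.006,0,0,0,0,0,1],[0.008,0,0,0,0,0,1],[0.01,0,0,0,0,0,1],[0.012,0,0,0,0,0,1],[0.012,0,0,0,0,0,1],[0.012,0,0,0,0,0,1]]]'

```text
time: 23.13
tcp_pos: [0.5753, -0.075, 0.0246]
eef_rot: [-0.565, 0.687, -1.664]
ft_force: [-4.2, -1.1, 4.7]
opening: 0.0079
```

```bash
python3 - <<'E'
from h import *
s,_=cap('wrist','w19'); gy=np.array([.1926,.9813,0]);gx=np.array([.9813,-.1926,0])
print(s['time'],s['tcp_pos'],s['ft_force'],'pull',(s['tcp_pos']-[.5752,-.0752,0])@gy)
g=cv2.cvtColor(cv2.imread('pics/w19.png'),cv2.COLOR_BGR2GRAY).astype(float)
print(np.round(g[213:228,272:296].mean(0)))
E
```

```text
23.1333 [ 0.5753 -0.075   0.0246] [-4.1525 -1.076   4.6842] pull 0.00017387664672794103
[105. 105. 104. 104. 112. 133. 157. 168. 170. 170. 170. 170. 169. 169.
 169. 169. 168. 162. 144. 121. 107. 105. 105. 105.]
```

send_rows --motion '[[[0.001,0,0,0,0,0,1],[0.002,0,0,0,0,0,1],[0.003,0,0,0,0,0,1],[0.003,0,0,0,0,0,1],[0.003,0,0,0,0,0,1]]]'

```text
time: 23.6
tcp_pos: [0.5753, -0.0751, 0.0246]
eef_rot: [-0.564, 0.688, -1.662]
ft_force: [-1.2, 5.9, 3.3]
opening: 0.008
```

send_rows --motion '[[[-0.001,0,0,0,0,0,1],[-0.001,0,0,0,0,0,0.8],[-0.001,0,0,0,0,0,0.7],[-0.001,0,0,0,0,0,0.6],[-0.001,0,0,0,0,0,0.5],[-0.001,0,0,0,0,0,0.45],[-0.001,0,0,0,0,0,0.45],[-0.001,0,0,0,0,0,0.45]]]'

```text
time: 24.27
tcp_pos: [0.5749, -0.0762, 0.0243]
eef_rot: [-0.566, 0.687, -1.664]
ft_force: [-0.3, 0.1, 0.3]
opening: 0.026
```

```bash
python3 - <<'E'
from h import *
s,_=cap('wrist','w20'); print(s['time'],s['tcp_pos'],s['ft_force'],s['opening'])
b=cv2.imread('pics/w20.png')[180:340,200:360]; cv2.imwrite('pics/w20c.png',cv2.resize(b,(420,420)))
E
```

```text
24.2667 [ 0.5749 -0.0762  0.0243] [-0.2524  0.1095  0.3426] 0.025953146022859513
```

View pics/w20c.png

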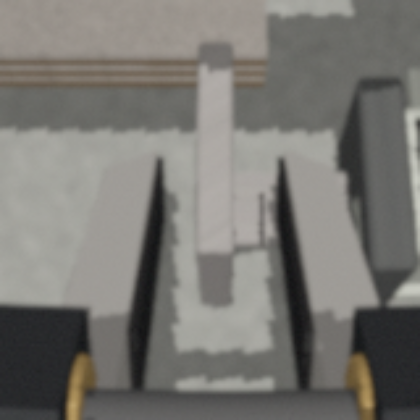

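Released, the plate sits free between the fingers (plate at about 215, fingers at 160 and 282 in the crop). Now I'll back out.

send_rows --motion '[[[-0.001,-0.015,0,0,0,0,0.45],[-0.001,-0.03,0,0,0,0,0.45],[-0.001,-0.05,0,0,0,0,0.45],[-0.001,-0.08,0,0,0,0,0.45],[-0.001,-0.11,0,0,0,0,0.45],[-0.001,-0.14,0,0,0,0,0.45],[-0.001,-0.17,0,0,0,0,0.45],[-0.001,-0.19,0.01,0,0,0,0.45],[-0.001,-0.2,0.02,0,0,0,0.45],[-0.001,-0.2,0.02,0,0,0,0.45]]]'

```text
time: 25.15
tcp_pos: [0.5138, -0.0637, 0.1052]
eef_rot: [-0.562, 0.683, -1.665]
ft_force: [0.1, -0.5, 0.7]
opening: 0.0263
```

```bash
python3 - <<'E'
from h import *
cap('wrist','w21');cap('scene','s21');cap('top','t21'); s=status.sense(); print(s['time'],s['tcp_pos'],s['ft_force'],s['joint_vel'])
W=wpl('w21',283,200,.062)
for n in('tape','tin','sq'): pass
a=cv2.imread('pics/t0.png');b=cv2.imread('pics/t21.png')
cv2.imwrite('pics/t21d.png',np.hstack([a[130:300,130:450],b[130:300,130:450]]))
E
```

```text
25.3 [ 0.5124 -0.0633  0.1014] [-1.2553  0.3097  1.0335] [-0.0009  0.0091  0.0097 -0.0022  0.0012 -0.0006]
```

View pics/t21d.png

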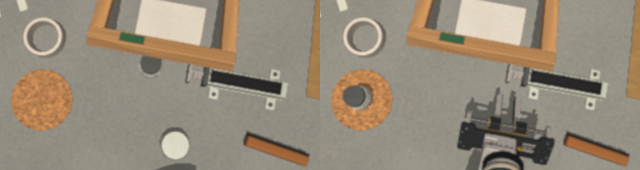

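View pics/s21.png

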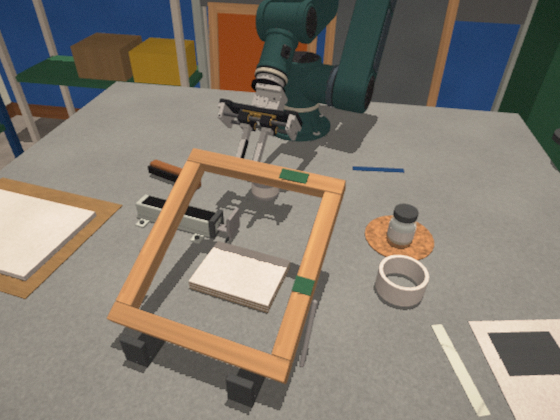

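View pics/w21.png

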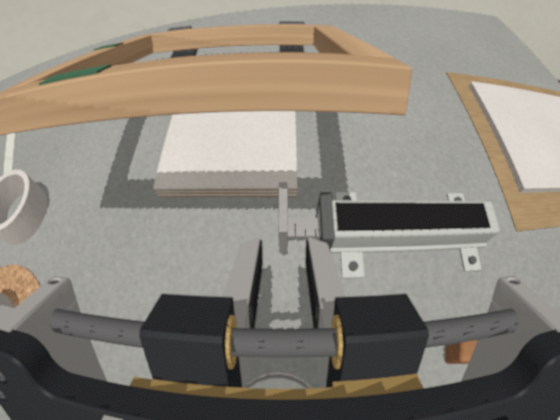

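```bash
python3 - <<'E'
from h import *
s=status.sense(); print(s['ft_force'],s['time']); workorder.finish_job()
E
```

```text
[-1.2553  0.3097  1.0335] 25.3
the job is handed in; nothing more can be done
```

I moved the jar to the cork mat, then pulled the rule out, held it and guided it back in. I handed the job in at 25.3 s; no verdict came back.

- **Jar:** I took it out from under the frame with the grip fixed at 30 N, half of the gripper's maximum. It stands upright on the mat, about 2.5 mm from the centre by the top camera.
- **Pull and hold:** I gripped the rule by its end plate and pulled it out 145.5 mm. I held it still there for about 2.9 s. Just before a last 0.5 mm step, the wrist camera put the pointer 0.7 mm short of the stack end, so I estimate about 0.2 mm. The scene camera agreed to about 1 mm.
- **Return:** I guided it back at no more than about 36 mm/s. At the end the push force rose to 5.9 N with no movement, which I took as fully in. I then released it and backed away.

The last pictures show the plate back in its starting place and the tape and squeegee unmoved. The tin is mostly hidden behind the gripper in them, but what shows is where it was.

- **Fingertip position:** the pictures put the open fingertips about 30 mm behind the tool point, which disagrees with the description (I had expected them about level with it). I went in a further 15 to 20 mm for the jar and 12 mm for the plate.
- **Last force reading:** it was about 1.6 N, small but not zero, with no contact visible in the pictures.

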